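# Fit the hanger's crossbar and hang up the headphones

## Task

Lay the loose crossbar across the headphone hanger so that both its square end blocks drop fully home in the pockets on the two posts. Then take the headphones off the slanted rest and lower them gently, without dropping them, over the middle of the bar, so that they hang there upright and square to it with one ear cup on either side, and let go. Leave the other things on the desk where they are.

Things in the scene. Friction and masses are not known exactly. Their poses are not given: they have to be found in the camera images.
- hanger: Fixed headphone hanger: dark base 90 x 212 x 12 mm, two light wood posts, each topped by a black open square pocket centred at y = +-84 mm (walls from |y| 66 to 102 mm). Origin: centre of its underside; y runs from post to post, z up. Pockets 25.5 mm square inside: floor at z 127 mm, rim 145, sloping lead-in lips to 150; the wall facing the other post has an 18 mm slot, open above, for the rod.
- seat (a point): Point on the hanger midway between the pockets, at z 138 mm: point bar_mid lies here when the bar is fully home (end blocks standing on the pocket floors, 4 mm proud of the 145 mm rim). Axes as the hanger's.
- bar: Loose crossbar, 190 mm long, 0.1 to 0.2 kg, lying on the desk: aluminium rod 14 mm thick with an orange 22 mm square block on each end (centres at y = +-84 mm; bare rod from y -73 to +73). Origin: centre of its underside, 11 mm below the rod's centre line; y along the rod, z up. Goes in either way round, with 1.7 mm of play on each side of a block; seated, the rod's top is 145 mm above the desk.
- bar_mid (a point): Middle of the rod of the crossbar, on its centre line. Axes as the bar's.
- rest: Fixed slanted wooden rest, base 104 x 140 mm. Origin: centre of its underside, x to its back. The headphones stand on its ledge and lean 35 degrees towards its front (-x, the robot's side) against its ramp, which ends 25 mm (measured along the headphones' z) below the crown's underside, so that the crown is free all round.
- headphones: White and black headphones, one rigid piece, 0.2 to 0.3 kg, 140 wide (y), 40 deep (x), 153 mm high (z). Origin: midway between the lower ends of the ear cups; z from cups to crown (leaning 35 degrees at first); x square to the arch. Cups z 0 to 60 mm, 87 mm clear between them. Crown: block 30 mm in x (the faces to grip), 50 mm in y, z 115 (flat underside) to 153 mm (top).
- crown (a point): Centre of the flat underside of the crown, 115 mm up the headphones' z; this comes to lie on the rod. Axes as the headphones'. When hung, the rod runs along their x, so fingers on the crown's x faces stand over the rod: their tips must stay above this underside.
- jar_small_blue: Small blue paint jar, 43 mm wide, 64 mm high, loose bystander. Origin: about the middle of its underside.
- amber_bottle: Small amber ink bottle lying on its side, 33 x 82 x 24 mm, loose bystander. Origin: about the middle of its underside.
- masking_tape: Roll of masking tape, 94 mm wide, 25 mm high, loose bystander. Origin: about the middle of its underside.
- marker: Blue and white marker pen, 135 mm long, loose bystander. Origin: about the middle of its underside.
- pencil: Yellow pencil, 136 mm long, 7 mm thick, loose bystander. Origin: about the middle of its underside.

How it is judged (in metres and radians):
On the way, in this order (a step that is already met when the one before it is completed fails the run):
1. the crossbar is seated in both pockets, with nothing hung on it yet (horizontal distance between bar_mid and seat below 0.006 m and z of bar_mid in the frame of hanger between 0.134 and 0.142 m and angle between the y axis of bar and the y axis of hanger, either way round below 0.06 rad and contact force between headphones and bar below 0.1 N), for 0.2 s.
2. the headphones hang over the middle of the seated bar (horizontal distance between bar_mid and seat below 0.006 m and z of bar_mid in the frame of hanger between 0.134 and 0.142 m and angle between the y axis of bar and the y axis of hanger, either way round below 0.06 rad and y of crown in the frame of seat between -0.04 and 0.04 m and x of crown in the frame of seat between -0.02 and 0.02 m and z of crown in the frame of seat between 0 and 0.014 m and angle between headphones's own z axis and vertical below 0.25 rad and angle between the x axis of headphones and the y axis of hanger, either way round below 0.35 rad and contact force between headphones and bar above 0.5 N), for 0.2 s.
At the end, for the whole second after the job is handed in: Bar seated: its middle within 6 mm sideways and 4 mm in height of the seat, turned at most 0.06 rad. Headphones at rest on it: crown at most 40 mm along and 20 mm across from its middle, underside within 7 mm of the rod's top, upright to 0.25 rad, square to the bar to 0.35 rad. All still (all of step 2 and linear speed of each of headphones, bar below 0.03 m/s and angular speed of headphones below 0.3 rad/s); the robot touches nothing.
It fails at once if a bystander is moved by more than 30 mm (distance of any of jar_small_blue, amber_bottle, masking_tape, marker, pencil from where it was at the start of the episode above 0.03 m).
It fails at once if the headphones are dropped (they fall, out of the fingers, faster than 0.25 m/s; about 4 mm of free fall is allowed) (contact force between the fingers and headphones below 0.05 N and linear speed of headphones above 0.25 m/s).
It also fails if it takes over 64 s, if anything falls off the work surface, if the arm or the gripper's body presses on something with over 40 N, if the wrist force passes 120 N, or if a joint passes its speed limit or range.

## Robot

A 7-joint arm with a two-finger parallel gripper is mounted at the origin on a cart in front of the work surface, level with it; the furniture and walls round the work are solid. World frame = base frame: x ahead of the robot, y to its left, z up, the work surface at z = 0. Lengths are in mm, angles in rad, forces in N, time in s.
With the tool pointing down it reaches from about 425 to 950 mm from the base axis. Payload 16.7 kg.
Tool frame: the origin (TCP) lies at the very end of the fingers, on their centre line; the grasp point (between the pads) lies 19 mm behind it (ctrl.hold_point_z is the distance from the TCP to the grasp point, in mm); z points along the fingers, y is the direction in which the jaws open and shut (so a half turn about z gives the same grasp; the last joint's range is limited). The gripper opens to 94 mm and grips with 3 to 60 N. Pads are 16 mm wide; open, the fingers measure 119 mm over their backs; the gripper's body (75 mm by 177 mm) begins 78 mm behind the grasp point.
Start: joints at [1.056, 0.426, 0.074, 1.606, -0.034, 1.111, -0.067], TCP at [240.782, -630.553, 185.467] pointing down, gripper open.
Joint ranges: [-2.85, 2.85], [-0.5, 2.14], [-1.23, 1.37], [0.21, 2.46], [-1.02, 4.16], [0.16, 2.05], [-2.73, 2.73]. Speed limits (rad/s): [1.89, 1.89, 2.39, 2.39, 3.01, 3.01, 3.01].

## Interface

Orientations are given as [roll, pitch, yaw] about the fixed x, y, z axes, in that order (R = Rz(yaw) Ry(pitch) Rx(roll)).
In Python, from cell import ctrl, read_camera, camera_info, workorder gives the robot as it stands.
- The arm moves only by the shell command python3 -m inch 'ROWS' [FORCE]. ROWS is JSON, a list of rows, each a list of 3 entries, a list of its own where there are three numbers: the closure in counts, from 0 (fully open) to 255 (shut), then the shift along the tool's x, y, z in cm, then the turn, a rotation vector about the tool's x, y, z in rad. A call has 1 to 20 rows; each row is the pose to reach, as a shift and turn from the pose commanded when the call began, along the tool's axes at that moment; what a row does not reach only later rows make up. A row lasts 1/10 s, in which the tool goes at most 50 mm and 8.59 degrees, less where a joint would pass 70% of its speed; a pose out of reach is approached as far as the arm can. A call with a gripper value outside its range is refused whole. The fingers move at their own pace and stop on an object; FORCE is the grip in N (left out, the last holds). Time passes only in rows, so rows that repeat a pose let the fingers close. It gives the time, the measured TCP pose, the force and the opening at its end, in the units of the state.
- ctrl.observe(): the state, without advancing time (a new reading comes with each control period).
- read_camera(name): name is "side" or "top" or "wrist"; returns (picture, depth): 480x640x3 uint8, red, green, blue; 480x640 float32, mm along the optical axis (not along the pixel's ray), 0 where there is no reading.
- camera_info(name): a dict with "camera_matrix" (3x3 intrinsics, pixels), "dist" ([k1, k2, p1, p2, k3] as OpenCV has them; the pictures are not rectified), "origin" and "orientation" of the camera in the world. Camera axes: x right, y up, looking along -z (the intrinsics and any distortion apply to the point x, -y, -z); pixel columns grow to the right and rows downward; lengths in mm; the calibration is good to about 2 mm. A picture is of the moment at which its call begins: read the wrist's pose just before it. camera_info takes no time and is no camera call; for the wrist camera it gives the pose at the moment of the call.
- workorder.finish_job(): hands the job in, once; it reports no verdict.
The state is a dict: "time_s": time; "joints": joint angles; "qvel": joint speeds; "effort": joint torques, N m; "position": TCP position; "tcp_rot": TCP orientation; "wrist_force": force on the tool from outside, world axes, zero at the start; "torque": the same for the moment, N m; "finger_gap": opening from 0.0 (shut) to 1.0 (fully open).
Only numpy, scipy, OpenCV 4.12 (cv2) and the standard library are available. Lean on these libraries where they do the work, as an engineer would, in place of code of your own. Each camera call takes 0.05 s, during which the arm holds its last target.

## Working session

There is one attempt and no reset: what is moved stays moved. The work goes in short steps, Python scripts to look and compute and a shell command to move; the robot and the scene stay as the last step left them, time stands still between calls to the robot, and variables do not carry over. Pictures are saved under pics/ and viewed, and the job is handed in when it is done.

```bash
ls; mkdir -p pics
python3 - <<'E'
from cell import ctrl, read_camera, camera_info, workorder
import cv2,numpy as np
print(ctrl.observe()); print(ctrl.hold_point_z)
for n in ["side","top","wrist"]:
    i=camera_info(n); print(n,i)
    p,d=read_camera(n); cv2.imwrite(f"pics/{n}0.png",p[:,:,::-1]); np.savez(f"pics/{n}0.npz",p=p,d=d)
E
```

```text
pics
{'time_s': 0.0, 'joints': array([ 1.05651411,  0.42672758,  0.07387293,  1.60659344, -0.03406745,
        1.11080574, -0.06706945]), 'qvel': array([-8.94770360e-04,  8.45526494e-04, -9.06850522e-04, -5.31176856e-04,
       -1.06354630e-03, -6.29436630e-05, -1.63102576e-03]), 'effort': array([ 1.02856015e-03, -9.35817218e+01,  3.66678536e+00, -4.54201984e+01,
       -4.89659503e-02,  2.00684834e-02,  1.63684531e-04]), 'position': array([ 240.58534769, -630.1780788 ,  184.78524218]), 'tcp_rot': array([-3.14032470e+00,  1.31891261e-04,  3.64775998e-01]), 'wrist_force': array([-0.63351338, -0.14326726, -0.04460332]), 'torque': array([-0.01090386,  0.00714914, -0.00321202]), 'finger_gap': 0.9997923011838096}
18.8
side {'camera_matrix': array([[452.12983695,   0.        , 322.39128726],
       [  0.        , 452.12983695, 239.97620678],
       [  0.        ,   0.        ,   1.        ]]), 'dist': array([0.0078476, 0.       , 0.       , 0.       , 0.       ]), 'origin': array([ 641.74349365, -721.51961095,  748.18230635]), 'orientation': array([ 0.84754521, -0.01768184,  0.07852698])}
top {'camera_matrix': array([[515.29191718,   0.        , 313.46022645],
       [  0.        , 515.29191718, 237.8298954 ],
       [  0.        ,   0.        ,   1.        ]]), 'dist': array([-0.04576545,  0.        ,  0.        ,  0.        ,  0.        ]), 'origin': array([ 399.35297926,   22.3313352 , 1040.20472559]), 'orientation': array([ 2.41345653e-01, -1.27660169e-03, -1.71407983e+00])}
wrist {'camera_matrix': array([[364.40879969,   0.        , 318.77908353],
       [  0.        , 364.40879969, 243.99303539],
       [  0.        ,   0.        ,   1.        ]]), 'dist': array([0.0033655, 0.       , 0.       , 0.       , 0.       ]), 'origin': array([ 311.63754646, -603.16762351,  383.45171359]), 'orientation': array([-2.63679934e-01,  8.40988741e-04, -1.20650992e+00])}
```

View pics/side0.png

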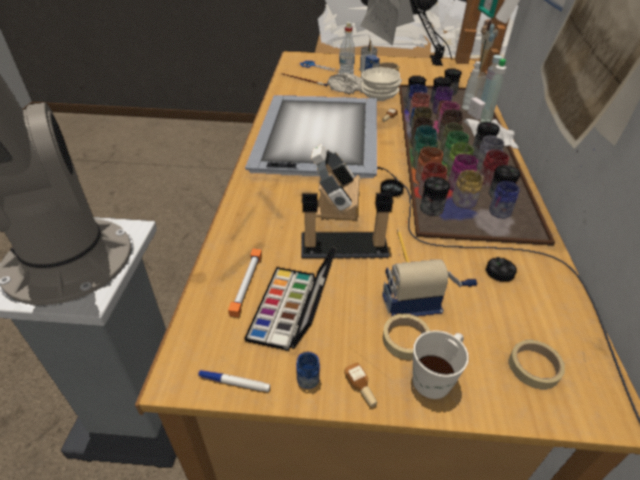

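View pics/top0.png

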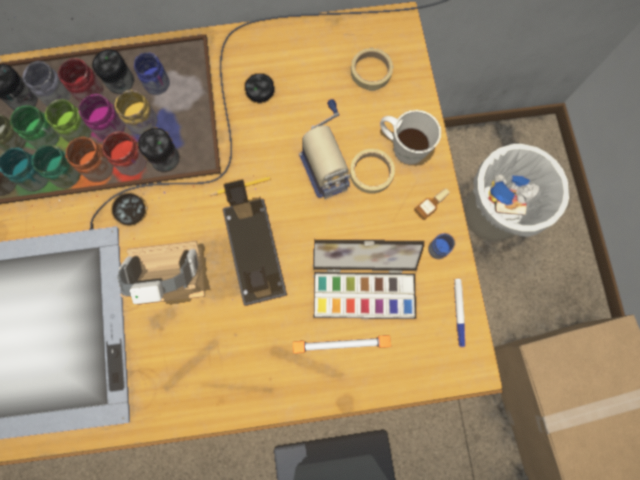

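View pics/wrist0.png

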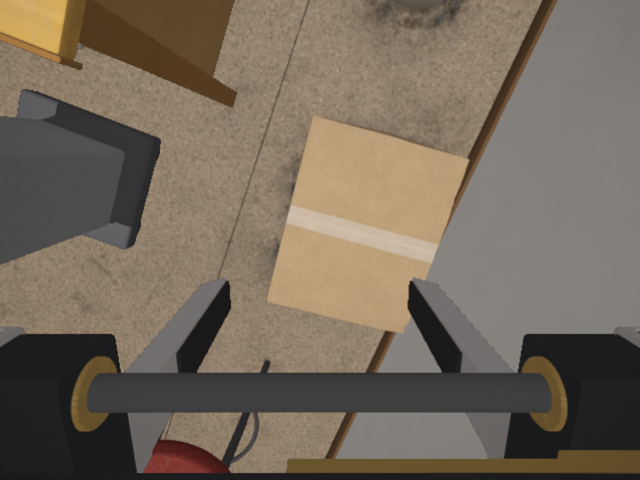

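The top view shows the bar at about (295–388, 344), the hanger at (225–285, 180–303) and the headphones at (125–200, 240–305). The side view shows the two black pockets at (309, 202) and (383, 202). Next I'll measure these.

```bash
cat > h.py <<'E'
import numpy as np, cv2
from cell import ctrl, read_camera, camera_info, workorder
from scipy.spatial.transform import Rotation as Ro
def R(o): return Ro.from_euler('xyz',o).as_matrix()
def und(i,uv):
    uv=np.asarray(uv,float).reshape(-1,1,2)
    return cv2.undistortPoints(uv,i["camera_matrix"],i["dist"]).reshape(-1,2)
def rays(i,uv):
    n=und(i,uv); d=np.c_[n[:,0],-n[:,1],-np.ones(len(n))]
    return d@R(i["orientation"]).T      # unit depth
def plane(i,uv,z):
    r=rays(i,uv); o=i["origin"]; return o+r*((z-o[2])/r[:,2])[:,None]
def pts(i,uv,d): return i["origin"]+rays(i,uv)*np.asarray(d)[:,None]
def proj(i,P):
    P=np.atleast_2d(P); c=(P-i["origin"])@R(i["orientation"]); c=c*[1,-1,-1]
    return cv2.projectPoints(c,np.zeros(3),np.zeros(3),i["camera_matrix"],i["dist"])[0].reshape(-1,2)
def cloud(n,f=None):
    i=camera_info(n)
    if f: z=np.load(f); p,d=z['p'],z['d']
    else: p,d=read_camera(n)
    v,u=np.mgrid[:480,:640]; uv=np.c_[u.ravel(),v.ravel()]
    P=pts(i,uv,d.ravel()).reshape(480,640,3); P[d==0]=np.nan
    return i,p,d,P
E
python3 - <<'E'
from h import *
for n in ["top","side"]:
    i,p,d,P=cloud(n,f"pics/{n}0.npz")
    h=cv2.cvtColor(p,cv2.COLOR_RGB2HSV)
    print(n,"desk z", np.nanmedian(P[345:380,150:280,2]) if n=="top" else np.nanmedian(P[300:330,190:220,2]))
    m=((h[...,0]>5)&(h[...,0]<14)&(h[...,1]>190)&(h[...,2]>180)).astype(np.uint8)
    nn,l,s,c=cv2.connectedComponentsWithStats(m)
    for k in range(1,nn):
        if s[k,4]>30: print(c[k],s[k],'plane22',plane(i,[c[k]],22 if n=="top" else 15).round(1), np.nanmedian(P[l==k],0).round(1))
# hanger tall pixels in top
i,p,d,P=cloud("top","pics/top0.npz")
print('raw tops', np.nanmax(P[170:310,215:295,2]))
dark=p.max(2)<75
for lo,hi in [(138,160)]:
    m=((P[...,2]>lo)&(P[...,2]<hi)).astype(np.uint8); m[:,:205]=0;m[:,300:]=0;m[:160]=0
    nn,l,s,c=cv2.connectedComponentsWithStats(m)
    for k in range(1,nn):
        if s[k,4]>20:
            q=P[l==k][:,:2].astype(np.float32); print(c[k],s[k],cv2.minAreaRect(q),np.nanmedian(P[l==k],0))
m=((P[...,2]>6)&(P[...,2]<20)&dark).astype(np.uint8); m[:,:205]=0;m[:,300:]=0;m[:160]=0;m[320:]=0
q=P[m>0][:,:2].astype(np.float32); print('base',m.sum(),cv2.minAreaRect(q))
big=cv2.resize(p[170:310,110:300],None,fx=4,fy=4,interpolation=cv2.INTER_CUBIC); cv2.imwrite("pics/topz.png",big[:,:,::-1])
i2,p2,_,_=cloud("side","pics/side0.npz")
big=cv2.resize(p2[135:265,280:420],None,fx=5,fy=4.5,interpolation=cv2.INTER_CUBIC); cv2.imwrite("pics/sidez.png",big[:,:,::-1])
E
```

```text
top desk z -0.17337883664379206
side desk z -0.35937141549214857
raw tops 152.90080255595467
[234.29535865 188.75105485] [223 179  25  24 237] ((726.894775390625, 119.13982391357422), (38.86475372314453, 38.52001190185547), 6.376402378082275) [732.55874241 123.35158382 146.89582012]
[255.25 280.25] [243 267  26  25 224] ((558.0382080078125, 101.1598892211914), (37.01264953613281, 38.363975524902344), 5.90334939956665) [554.19290416 101.92057799 147.25974384]
base 520 ((645.8661499023438, 107.7576904296875), (192.89593505859375, 75.52841186523438), 7.31989860534668)
```

View pics/topz.png

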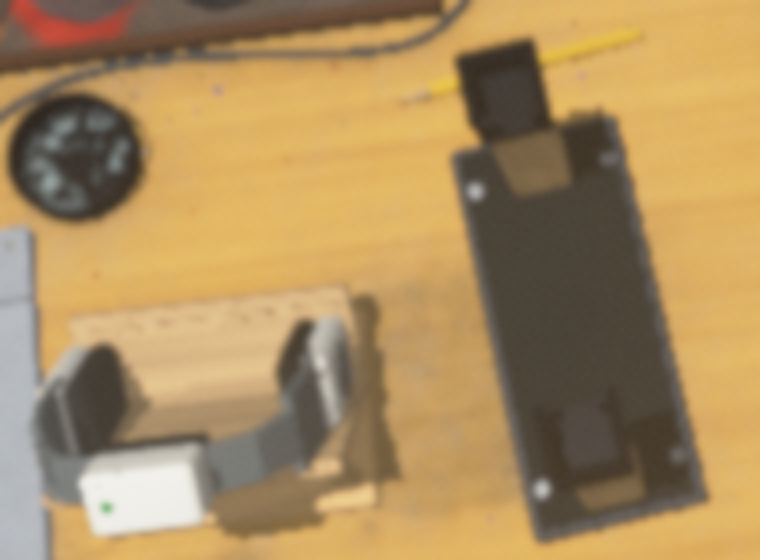

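View pics/sidez.png

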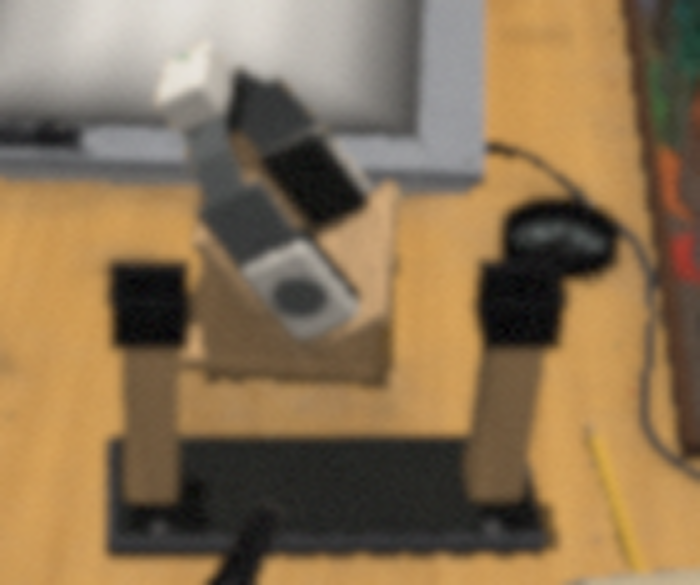

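Run:
```python
from h import *
for n in ["top","side"]:
    i,p,d,P=cloud(n,f"pics/{n}0.npz")
    h=cv2.cvtColor(p,cv2.COLOR_RGB2HSV).astype(int)
    px=[(299,347),(384,342)] if n=="top" else [(257,254),(234,309)]
    for u,v in px: print(n,h[v,u],p[v,u])
    box=(slice(325,365),slice(285,400)) if n=="top" else (slice(240,325),slice(222,270))
    m=np.zeros((480,640),np.uint8); m[box]=((h[...,0]<13)&(h[...,1]>150)&(h[...,2]>180))[box]
    nn,l,s,c=cv2.connectedComponentsWithStats(m)
    for k in range(1,nn):
        if s[k,4]>20:
            q=P[l==k]; print(c[k],s[k],'plane',plane(i,[c[k]],22 if n=="top" else 15).round(1), np.nanmedian(q,0).round(1))
            t=q[q[:,2]>17][:,:2].astype(np.float32)
            if len(t)>5: print('  top rect',cv2.minAreaRect(t),len(t))
    if n=="top":
        m=np.zeros((480,640),np.uint8); m[325:365,285:400]=(p.min(2)>150)[325:365,285:400]
        q=P[m>0]; print('rod',m.sum(),np.nanmean(q,0),np.nanpercentile(q[:,2],[10,50,90])); 
        print(cv2.fitLine(q[:,:2].astype(np.float32),cv2.DIST_HUBER,0,.01,.01).ravel())
        # headphones: white block
        m=np.zeros((480,640),np.uint8); m[275:310,125:165]=((p.min(2)>165))[275:310,125:165]
        q=P[m>0]; print('crown white',m.sum(),np.nanmedian(q,0),np.nanmax(q[:,2]))
        # high points
    b=(slice(225,320),slice(110,215)) if n=="top" else (slice(140,225),slice(305,365))
    Q=P[b].reshape(-1,3); C=p[b].reshape(-1,3)
    print('hp max z',np.nanpercentile(Q[:,2],[90,95,99,100]))
    k=(C.min(1)>165)&(Q[:,2]>80); print('white high',k.sum(),np.nanmedian(Q[k],0))
```

```text
top [ 18 153 246] [246 188  98]
top [ 17 160 246] [246 179  92]
rod 527 [429.47700764 -37.35106673  15.76134151] [12.49496286 16.51979824 19.13059754]
[0. 0. 0. 0.]
crown white 535 [558.72905673 292.7357554  156.80730595] 166.88842592191997
hp max z [126.908377   150.66448488 161.43984121 166.88842592]
white high 553 [559.27263098 292.00658963 156.49048289]
side [ 11 187 225] [225 120  60]
side [ 11 186 229] [229 125  62]
[255.60344828 251.89655172] [251 249  10   7  58] plane [[435.3  49.4  15. ]] [437.4  41.6  23. ]
  top rect ((437.2459716796875, 42.1136360168457), (20.864147186279297, 21.384443283081055), 4.680031776428223) 58
[234.09210526 306.47368421] [229 302  11   9  76] plane [[ 422.2 -120.    15. ]] [ 424.3 -126.3   21.3]
  top rect ((424.4029846191406, -123.50788879394531), (24.92841911315918, 19.133390426635742), 87.37007904052734) 75
hp max z [131.96390594 145.24391532 159.87433966 164.47019618]
white high 121 [562.40481223 288.09807083 158.37807536]
```

```bash
cat > go.py <<'E'
import sys
from h import *
def rel(x,y,z,rpy,quiet=False):
    s=ctrl.observe(); R0=R(s["tcp_rot"]); 
    d=R0.T@(np.array([x,y,z])-s["position"])/10
    w=Ro.from_matrix(R0.T@R(rpy)).as_rotvec()
    print("t",round(s["time_s"],2),"pos",s["position"].round(1),"rot",s["tcp_rot"].round(4),"gap",round(s["finger_gap"],3),"F",s["wrist_force"].round(1))
    print("shift cm",d.round(3),"turn",w.round(4))
if __name__=="__main__":
    a=[eval(v) for v in sys.argv[1:]]
    rel(*a[:3],a[3:])
E
python3 -c "
from go import *
rel(431,-41,200,[np.pi,0,1.492])"
```

```text
t 0.15 pos [ 240.6 -630.3  184.9] rot [-3.1406e+00  1.0000e-04  3.6470e-01] gap 0.999 F [ 0.2 -0.6  0.1]
shift cm [ 38.803 -48.262  -1.462] turn [-9.0000e-04 -5.0000e-04 -1.1273e+00]
```

```bash
P='[0,[38.8,-48.26,-1.5],[0,0,-1.127]]'; python3 -m inch '[[0,[10,-12,-1.5],[0,0,-0.3]],[0,[20,-24,-1.5],[0,0,-0.6]],[0,[30,-36,-1.5],[0,0,-0.9]],[0,[38.8,-48.26,-1.5],[0,0,-1.127]],[0,[38.8,-48.26,-1.5],[0,0,-1.127]],[0,[38.8,-48.26,-1.5],[0,0,-1.127]],[0,[38.8,-48.26,-1.5],[0,0,-1.127]],[0,[38.8,-48.26,-1.5],[0,0,-1.127]],[0,[38.8,-48.26,-1.5],[0,0,-1.127]],[0,[38.8,-48.26,-1.5],[0,0,-1.127]],[0,[38.8,-48.26,-1.5],[0,0,-1.127]],[0,[38.8,-48.26,-1.5],[0,0,-1.127]],[0,[38.8,-48.26,-1.5],[0,0,-1.127]],[0,[38.8,-48.26,-1.5],[0,0,-1.127]],[0,[38.8,-48.26,-1.5],[0,0,-1.127]],[0,[38.8,-48.26,-1.5],[0,0,-1.127]]]'
python3 - <<'E'
from h import *
i=camera_info("wrist");p,d=read_camera("wrist"); cv2.imwrite("pics/w1.png",p[:,:,::-1]); np.savez("pics/w1.npz",p=p,d=d,o=i["origin"],r=i["orientation"])
print(i["origin"],i["orientation"],ctrl.observe()["position"],ctrl.observe()["joints"])
E
```

```text
time_s: 1.75
position: [430.7, -42.3, 200.3]
tcp_rot: [-3.141, 0.0, 1.49]
wrist_force: [0.3, -1.0, 0.8]
finger_gap: 1.007
[436.92559348  33.496772   398.93307035] [-0.26444523 -0.00038187 -0.08097026] [430.80178003 -42.42064596 200.40503131] [ 0.50248276  0.03875182 -0.55829331  2.07283734  0.02399471  1.03627913
 -0.14853467]
```

View pics/w1.png

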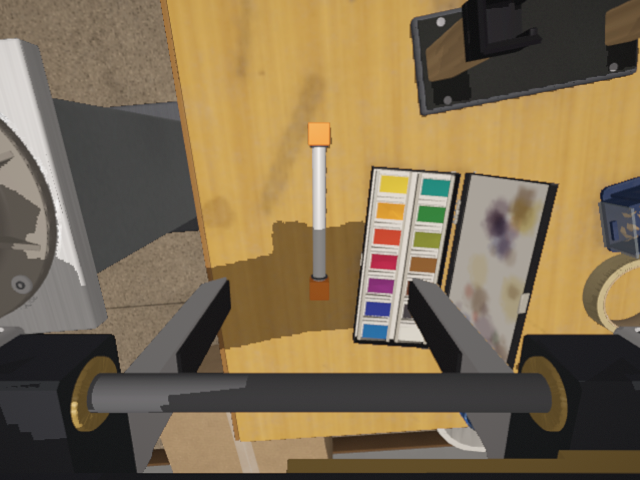

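The wrist view shows the bar's orange end blocks at (319,134) and (319,288). I'll compute the bar's pose from these.

Run:
```python
from h import *
z=np.load("pics/w1.npz"); p,d=z['p'],z['d']; i=camera_info("wrist"); i["origin"]=z['o'];i["orientation"]=z['r']
h=cv2.cvtColor(p,cv2.COLOR_RGB2HSV).astype(int)
m=np.zeros((480,640),np.uint8); s=(slice(110,310),slice(300,340)); m[s]=((h[...,0]<17)&(h[...,1]>175))[s]
m=cv2.morphologyEx(m,cv2.MORPH_OPEN,np.ones((3,3)))
n,l,st,c=cv2.connectedComponentsWithStats(m); C=[]
for k in range(1,n):
    if st[k,4]<100: continue
    v,u=np.where(l==k); q=pts(i,np.c_[u,v],d[l==k]); 
    t=q[(q[:,2]>18)]; r=cv2.minAreaRect(t[:,:2].astype(np.float32)); print(c[k],st[k],np.median(q,0).round(1),r); C.append(np.array(r[0]))
C=np.array(C); print("mid",C.mean(0),"sep",np.linalg.norm(C[0]-C[1]),"dir",C[0]-C[1], "yaw",np.arctan2(*(C[0]-C[1])[::-1]))
# palette heights
v,u=np.mgrid[170:340:5,360:550:5]; q=pts(i,np.c_[u.ravel(),v.ravel()],d[170:340:5,360:550:5].ravel()); print("pal z",np.percentile(q[:,2],[5,50,95,100]),"x min",q[:,0].min())
```

```text
[318.52853598 290.18858561] [309 279  20  22 403] [ 424.2 -121.3   21. ] ((430.44183349609375, -49.57128143310547), (166.6357421875, 21.318506240844727), 85.06330108642578)Traceback (most recent call last):
  File "<stdin>", line 11, in <module>
IndexError: index 1 is out of bounds for axis 0 with size 1
```

Run:
```python
from h import *
z=np.load("pics/w1.npz"); p,d=z['p'],z['d']; i=camera_info("wrist"); i["origin"]=z['o'];i["orientation"]=z['r']
vv,uu=np.mgrid[112:306,300:340]; q=pts(i,np.c_[uu.ravel(),vv.ravel()],d[112:306,300:340].ravel())
t=q[(q[:,2]>19)&(q[:,2]<25)]
print(len(t))
g=[t[t[:,1]>-20],t[t[:,1]<-60]]
C=[]
for a in g:
    r=cv2.minAreaRect(a[:,:2].astype(np.float32)); print(len(a),r,a.min(0),a.max(0)); C.append(r[0])
C=np.array(C); print(C.mean(0),C[0]-C[1],np.linalg.norm(C[0]-C[1]),np.arctan2(*(C[0]-C[1])[::-1]))
a=q[(q[:,2]>12)]; print(cv2.minAreaRect(a[:,:2].astype(np.float32)))
v,u=np.mgrid[170:340:5,360:550:5]; q=pts(i,np.c_[u.ravel(),v.ravel()],d[170:340:5,360:550:5].ravel()); print("pal z",np.percentile(q[:,2],[5,50,95,100]),"x min",q[q[:,2]>5][:,0].min())
```

```text
901
517 ((437.4575500488281, 41.80010223388672), (27.759490966796875, 21.04203987121582), 85.45228576660156) [426.42684906  28.00547657  19.01971538] [448.88370381  56.45545783  23.38914306]
382 ((424.5882263183594, -117.34072875976562), (30.592178344726562, 21.318506240844727), 85.06330108642578) [ 412.85569763 -133.05692132   19.03341091] [ 435.5158645  -102.04136879   23.01485318]
[431.02288818 -37.77031326] [ 12.86932373 159.14083099] 159.66033816395927 1.4901044013191027
((431.03106689453125, -38.48060607910156), (188.85968017578125, 21.393821716308594), 85.28761291503906)
pal z [-3.98487943e-01  1.53131862e+01  2.53041951e+02  3.98933070e+02] x min 436.92559348323425
```

```bash
python3 go.py 431 -38.4 3 np.pi 0 1.487
```

```text
t 1.8 pos [430.8 -42.4 200.4] rot [-3.1413e+00  2.0000e-04  1.4900e+00] gap 1.0 F [ 0.5 -0.4 -1.1]
shift cm [ 4.050e-01 -8.000e-03  1.974e+01] turn [-0.0003  0.0002  0.003 ]
```

```bash
python3 -m inch '[[146,[0.4,0,3],[0,0,0.003]],[146,[0.4,0,7],[0,0,0.003]],[146,[0.4,0,11],[0,0,0.003]],[146,[0.4,0,14],[0,0,0.003]],[146,[0.4,0,16],[0,0,0.003]],[146,[0.4,0,16],[0,0,0.003]],[146,[0.4,0,16],[0,0,0.003]],[146,[0.4,0,16],[0,0,0.003]],[146,[0.4,0,16],[0,0,0.003]]]' 30; python3 go.py 431 -38.4 3 np.pi 0 1.487
```

```text
time_s: 2.7
position: [432.2, -37.7, 41.6]
tcp_rot: [3.14, 0.0, 1.488]
wrist_force: [-0.7, -0.4, 0.5]
finger_gap: 0.428
t 2.7 pos [432.2 -37.7  41.6] rot [3.1396e+00 4.0000e-04 1.4882e+00] gap 0.428 F [-0.7 -0.4  0.5]
shift cm [-0.082 -0.122  3.862] turn [0.002  0.0004 0.0012]
```

```bash
python3 -m inch '[[146,[-0.07,-0.1,1.5],[0,0,0]],[146,[-0.07,-0.1,3],[0,0,0]],[146,[-0.07,-0.1,3.85],[0,0,0]],[146,[-0.07,-0.1,3.85],[0,0,0]],[146,[-0.07,-0.1,3.85],[0,0,0]],[146,[-0.07,-0.1,3.85],[0,0,0]]]'; python3 go.py 431 -38.4 3 np.pi 0 1.487
```

```text
time_s: 3.3
position: [430.9, -37.9, 2.6]
tcp_rot: [3.141, 0.0, 1.489]
wrist_force: [-0.4, -0.2, -0.6]
finger_gap: 0.424
t 3.3 pos [430.9 -37.9   2.6] rot [3.1407 0.     1.4887] gap 0.424 F [-0.4 -0.2 -0.6]
shift cm [-0.044  0.018 -0.036] turn [0.0009 0.     0.0017]
```

```bash
python3 -m inch '[[220,[0,0,0],[0,0,0]],[255,[0,0,0],[0,0,0]],[255,[0,0,0],[0,0,0]],[255,[0,0,0],[0,0,0]],[255,[0,0,0],[0,0,0]],[255,[0,0,0],[0,0,0]],[255,[0,0,0],[0,0,0]],[255,[0,0,-1],[0,0,0]],[255,[0,0,-3],[0,0,0]],[255,[0,0,-6],[0,0,0]],[255,[0,0,-9],[0,0,0]],[255,[0,0,-13],[0,0,0]],[255,[0,0,-17],[0,0,0]],[255,[0,0,-20],[0,0,0]],[255,[0,0,-22],[0,0,0]],[255,[0,0,-22],[0,0,0]],[255,[0,0,-22],[0,0,0]]]' 40
python3 - <<'E'
from h import *
i=camera_info("wrist");p,d=read_camera("wrist"); cv2.imwrite("pics/w2.png",p[:,:,::-1]); np.savez("pics/w2.npz",p=p,d=d,o=i["origin"],r=i["orientation"])
E
```

```text
time_s: 5.0
position: [430.3, -37.9, 222.3]
tcp_rot: [3.141, 0.0, 1.489]
wrist_force: [1.1, -0.2, 0.5]
finger_gap: 0.002
```

View pics/w2.png

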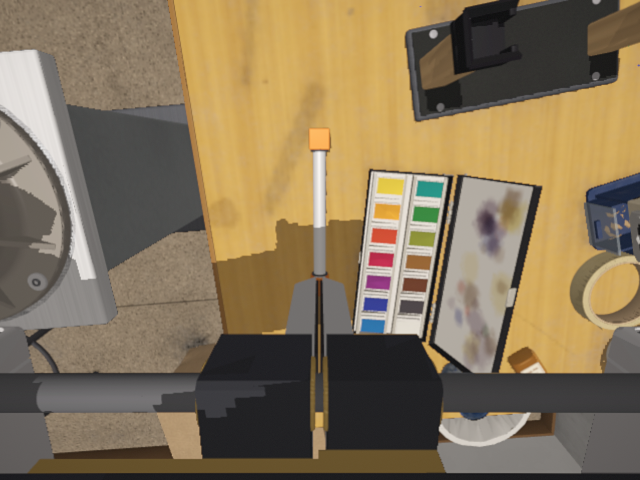

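The gripper closed empty (gap 0.002), and the picture shows the bar still on the desk at (319,139)–(320,275). I'll measure the bar again before trying the grasp a second time.

```bash
python3 - <<'E'
from h import *
z=np.load("pics/w2.npz"); p,d=z['p'],z['d']; i=camera_info("wrist"); i["origin"]=z['o'];i["orientation"]=z['r']
vv,uu=np.mgrid[115:272,300:340]; q=pts(i,np.c_[uu.ravel(),vv.ravel()],d[115:272,300:340].ravel())
a=q[(q[:,2]>12)&(q[:,2]<40)]; print(cv2.minAreaRect(a[:,:2].astype(np.float32)),a.max(0))
t=a[a[:,2]>19]; print(np.median(t,0))
for y in range(-90,60,15):
    b=a[abs(a[:,1]-y)<5]; 
    if len(b): print(y,b[:,0].min().round(1),b[:,0].max().round(1),b[:,2].max().round(1))
E
python3 -m inch '[[146,[0,0,0],[0,0,0]],[146,[0,0,4],[0,0,0]],[146,[0,0,8],[0,0,0]],[146,[0,0,12],[0,0,0]],[146,[0,0,16],[0,0,0]],[146,[0,0,19],[0,0,0]],[146,[0,0,21],[0,0,0]],[146,[0,0,22.1],[0,0,0]],[146,[0,0,22.1],[0,0,0]],[146,[0,0,22.1],[0,0,0]],[146,[0,0,22.1],[0,0,0]]]' 40
```

```text
((431.68695068359375, -24.77117919921875), (160.9109649658203, 21.26446533203125), 85.00345611572266) [448.94036844  56.14953763  23.40188677]
[437.50571471  44.85396924  21.09100813]
-90 420.3 433.3 18.8
-75 421.6 435.1 18.6
-60 423.0 436.3 18.5
-45 423.3 437.6 18.8
-30 424.6 438.6 18.7
-15 426.0 439.6 19.0
0 427.0 441.0 18.6
15 428.3 442.1 19.6
30 428.2 446.4 21.7
45 426.7 448.7 23.4
time_s: 6.15
position: [431.1, -38.0, 1.9]
tcp_rot: [3.14, 0.0, 1.489]
wrist_force: [0.6, -0.6, -0.5]
finger_gap: 0.427
```

```bash
python3 -m inch '[[255,[0,0,0],[0,0,0]],[255,[0,0,0],[0,0,0]],[255,[0,0,0],[0,0,0]]]' 40;python3 -m inch '[[255,[0,0,0],[0,0,0]],[255,[0,0,0],[0,0,0]],[255,[0,0,0],[0,0,0]]]' 40
```

```text
time_s: 6.45
position: [430.6, -38.0, 1.4]
tcp_rot: [3.141, 0.0, 1.489]
wrist_force: [-0.5, 0.7, -0.4]
finger_gap: 0.208
time_s: 6.75
position: [430.4, -37.9, 1.0]
tcp_rot: [-3.142, -0.0, 1.489]
wrist_force: [0.2, 0.3, 0.2]
finger_gap: 0.006
```

Run:
```python
from h import *
i=camera_info("wrist");p,d=read_camera("wrist"); cv2.imwrite("pics/w3.png",p[:,:,::-1]); np.savez("pics/w3.npz",p=p,d=d,o=i["origin"],r=i["orientation"])
```

```text
(no output)
```

View pics/w3.png

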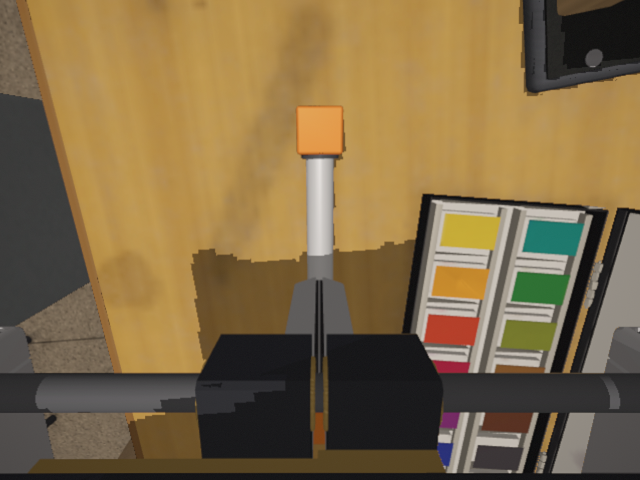

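Run:
```python
from h import *
z=np.load("pics/w3.npz"); p,d=z['p'],z['d']; i=camera_info("wrist"); i["origin"]=z['o'];i["orientation"]=z['r']
print(i["origin"],i["orientation"])
s=ctrl.observe(); T=s["position"]; Z=R(s["tcp_rot"])[:,2]
print(proj(i,[T,T-19*Z,T-40*Z]))
for v in range(240,340,6):
    u=np.array([300,308,312,316,320,324,328,332,340]); q=pts(i,np.c_[u,np.full(9,v)],d[v,u]); print(v,q[:,2].round(0), q[0].round(0),d[v,320].round())
```

```text
[436.58929718  37.8868638  199.6120408 ] [-0.26421538 -0.00076267 -0.08253561]
[[318.61060676 281.0729387 ]
 [318.6232623  293.95277734]
 [318.64037142 311.36791934]]
240 [-1. 14. 16. 19. 19. 16. 17. 12. -1.] [422. -13.  -1.] 187.0
246 [-1. 15. 16. 16. 17. 17. 16. 12.  0.] [422. -16.  -1.] 190.0
252 [-1. 13. 16. 17. 18. 17. 15. 12. -1.] [421. -20.  -1.] 189.0
258 [-1. 14. 16. 17. 18. 18. 15. 12. -0.] [421. -24.  -1.] 190.0
264 [-0. 13. 17. 17. 17. 17. 14. 11. -1.] [420. -27.  -0.] 192.0
270 [-2. 14. 17. 17. 18. 17. 15. 11.  0.] [420. -31.  -2.] 192.0
276 [-0. 14. 16. 16. 17. 17. 16. 12. -0.] [420. -34.  -0.] 193.0
282 [ 28.  28.  28.  25.  25.  28. 200.  28.  28.] [422. -27.  28.] 187.0
288 [36. 36. 36. 33. 32. 36. 36. 36. 36.] [422. -27.  36.] 179.0
294 [43. 43. 43. 40. 39. 43. 43. 43. 43.] [423. -27.  43.] 172.0
300 [50. 50. 50. 47. 46. 49. 51. 49. 51.] [423. -28.  50.] 166.0
306 [56. 57. 57. 54. 53. 57. 57. 57. 56.] [423. -28.  56.] 159.0
312 [62. 61. 61. 59. 59. 61. 62. 61. 61.] [423. -28.  62.] 154.0
318 [67. 67. 67. 64. 64. 67. 67. 67. 67.] [424. -28.  67.] 148.0
324 [72. 72. 73. 69. 69. 71. 72. 71. 71.] [424. -28.  72.] 144.0
330 [76. 77. 77. 74. 74. 77. 77. 77. 78.] [424. -28.  76.] 139.0
336 [124. 124.  82.  79.  79.  81. 124. 123. 124.] [429.  -4. 124.] 134.0
```

Rays onto the fingertips show they end about 25 mm above the reported TCP, so they closed over the top of the rod. I'll locate the tip edge exactly and go lower under force watch.

Run:
```python
from h import *
for f in ["w1","w2","w3"]:
    z=np.load(f"pics/{f}.npz"); p,d=z['p'],z['d']; i=camera_info("wrist"); i["origin"]=z['o'];i["orientation"]=z['r']
    us=[300,308,335,340] if f!="w1" else [212,220,226,420,415]
    for u in us:
        vs=np.arange(270,300); q=pts(i,np.c_[np.full(30,u),vs],d[vs,u])
        dd=np.diff(d[vs,u]); k=np.argmax(abs(dd)); print(f,u,vs[k+1],q[k:k+5].round(1).tolist())
    o=i["origin"];print(o)
```

```text
w1 212 281 [[299.1, -109.2, -5.2], [377.2, -28.8, 224.1], [377.7, -28.7, 225.9], [378.2, -28.7, 227.4], [378.7, -28.6, 229.1]]
w1 220 279 [[310.7, -105.6, 0.5], [380.8, -28.7, 222.2], [381.3, -28.6, 224.1], [381.1, -29.3, 223.5], [381.8, -29.0, 226.0]]
w1 226 281 [[316.4, -109.6, -2.3], [383.4, -30.5, 220.9], [383.6, -30.7, 221.9], [383.9, -30.8, 223.1], [384.2, -30.8, 224.6]]
w1 420 280 [[540.5, -123.0, 7.2], [483.2, -37.0, 223.7], [483.2, -37.5, 223.9], [482.9, -37.5, 225.1], [482.4, -37.4, 226.9]]
w1 415 278 [[535.9, -121.8, 2.7], [481.4, -36.9, 220.8], [481.0, -36.7, 222.6], [480.9, -37.2, 222.8], [480.5, -37.0, 224.5]]
[436.92559348  33.496772   398.93307035]
w2 300 281 [[400.7, -119.9, -1.1], [421.7, -27.1, 248.3], [421.6, -27.6, 248.3], [421.7, -27.4, 250.3], [421.8, -27.4, 251.8]]
w2 308 279 [[410.7, -118.0, -1.0], [425.6, -27.5, 245.4], [425.6, -27.8, 246.0], [425.6, -27.9, 247.1], [425.7, -27.8, 248.8]]
w2 335 281 [[443.7, -123.1, -0.3], [439.3, -28.8, 247.6], [439.2, -28.6, 249.6], [439.2, -28.6, 251.0], [439.1, -28.9, 251.6]]
w2 340 282 [[449.7, -124.5, 0.9], [441.7, -28.8, 249.6], [441.6, -28.8, 251.1], [441.6, -29.0, 251.9], [441.5, -29.0, 253.1]]
[436.29235051  37.99412149 420.89011094]
w3 300 287 [[422.2, -27.0, 34.2], [436.6, 37.9, 199.6], [422.3, -27.2, 36.3], [422.3, -27.3, 37.3], [422.3, -27.5, 38.0]]
w3 308 279 [[425.1, -31.1, 12.9], [425.7, -27.8, 23.4], [425.8, -27.6, 25.2], [425.9, -27.3, 27.5], [425.9, -27.7, 27.9]]
w3 335 281 [[440.0, -39.2, -2.0], [439.4, -28.7, 26.9], [439.4, -28.6, 28.4], [439.3, -28.2, 30.7], [439.3, -28.7, 30.9]]
w3 340 282 [[442.8, -39.6, -0.9], [441.9, -29.1, 27.8], [441.8, -29.1, 29.2], [441.7, -28.8, 31.1], [441.6, -28.7, 32.8]]
[436.58929718  37.8868638  199.6120408 ]
```

```bash
python3 -m inch '[[146,[0,0,0],[0,0,0]],[146,[0,0,0],[0,0,0]],[146,[0,0,0],[0,0,0]],[146,[0,0,0],[0,0,0]],[146,[0,0,0.4],[0,0,0]],[146,[0,0,0.7],[0,0,0]],[146,[0,0,1.0],[0,0,0]],[146,[0,0,1.0],[0,0,0]],[146,[0,0,1.0],[0,0,0]]]' 40
```

```text
time_s: 7.7
position: [430.3, -37.8, -9.1]
tcp_rot: [-3.141, -0.0, 1.489]
wrist_force: [-0.7, -0.1, -0.1]
finger_gap: 0.422
```

```bash
python3 -m inch '[[146,[0,0,0.3],[0,0,0]],[146,[0,0,0.6],[0,0,0]],[146,[0,0,0.85],[0,0,0]],[146,[0,0,0.95],[0,0,0]],[146,[0,0,0.95],[0,0,0]]]' 40;  python3 -m inch '[[255,[0,0,0],[0,0,0]],[255,[0,0,0],[0,0,0]],[255,[0,0,0],[0,0,0]],[255,[0,0,0],[0,0,0]],[255,[0,0,0],[0,0,0]],[255,[0,0,0],[0,0,0]],[255,[0,0,0],[0,0,0]]]' 40
```

```text
time_s: 8.2
position: [430.2, -37.8, -18.7]
tcp_rot: [-3.141, -0.0, 1.489]
wrist_force: [0.5, -0.5, -0.0]
finger_gap: 0.428
time_s: 8.9
position: [430.4, -37.9, -18.4]
tcp_rot: [3.141, -0.0, 1.489]
wrist_force: [0.4, -0.3, 2.4]
finger_gap: 0.138
```

Grasped: gap 0.138, about 13 mm. I'll lift and check.

```bash
python3 -m inch '[[255,[0,0,-1],[0,0,0]],[255,[0,0,-3],[0,0,0]],[255,[0,0,-6],[0,0,0]],[255,[0,0,-10],[0,0,0]],[255,[0,0,-14],[0,0,0]],[255,[0,0,-18],[0,0,0]],[255,[0,0,-21],[0,0,0]],[255,[0,0,-23],[0,0,0]],[255,[0,0,-23],[0,0,0]],[255,[0,0,-23],[0,0,0]]]' 40; python3 go.py 642.5 110.2 211.6 np.pi 0 0.1056
python3 - <<'E'
from h import *
for n in ["top","side"]:
    p,d=read_camera(n); cv2.imwrite(f"pics/{n}1.png",p[:,:,::-1]); np.savez(f"pics/{n}1.npz",p=p,d=d)
E
```

```text
time_s: 9.9
position: [430.1, -37.9, 211.6]
tcp_rot: [3.141, 0.0, 1.489]
wrist_force: [-0.1, 0.0, -1.4]
finger_gap: 0.137
t 9.9 pos [430.1 -37.9 211.6] rot [3.1411e+00 2.0000e-04 1.4888e+00] gap 0.137 F [-0.1  0.  -1.4]
shift cm [1.6501e+01 1.9957e+01 3.0000e-03] turn [ 6.0000e-04 -1.0000e-04  1.3832e+00]
```

View pics/side1.png

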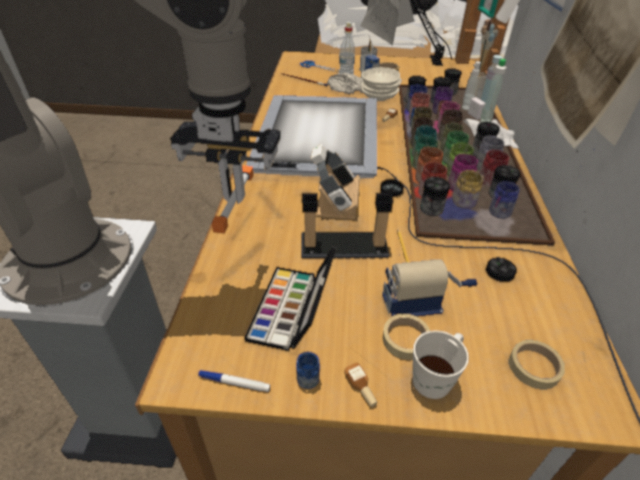

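The bar is held at (219–247, 172–224) in the side view. Moving over the hanger.

```bash
python3 -m inch '[[255,[1,1.5,0],[0,0,0.1]],[255,[3,4,0],[0,0,0.25]],[255,[5,6,0],[0,0,0.4]],[255,[7,8,0],[0,0,0.55]],[255,[9,10,0],[0,0,0.7]],[255,[11,12,0],[0,0,0.85]],[255,[12.5,14,0],[0,0,1.0]],[255,[14,16,0],[0,0,1.15]],[255,[15.5,18,0],[0,0,1.3]],[255,[16.5,19.95,0],[0,0,1.383]],[255,[16.5,19.95,0],[0,0,1.383]],[255,[16.5,19.95,0],[0,0,1.383]],[255,[16.5,19.95,0],[0,0,1.383]],[255,[16.5,19.95,0],[0,0,1.383]]]' 40; python3 go.py 642.5 110.2 211.6 np.pi 0 0.1056
python3 - <<'E'
from h import *
for n in ["top","side","wrist"]:
    i=camera_info(n); p,d=read_camera(n); cv2.imwrite(f"pics/{n}2.png",p[:,:,::-1]); np.savez(f"pics/{n}2.npz",p=p,d=d,o=i["origin"],r=i["orientation"])
E
```

```text
time_s: 11.4
position: [642.2, 109.7, 211.4]
tcp_rot: [3.141, 0.0, 0.106]
wrist_force: [0.2, -0.4, -1.1]
finger_gap: 0.137
t 11.4 pos [642.2 109.7 211.4] rot [3.1414e+00 4.0000e-04 1.0610e-01] gap 0.137 F [ 0.2 -0.4 -1.1]
shift cm [ 0.039 -0.05  -0.024] turn [0.0002 0.0004 0.0005]
```

View pics/wrist2.png

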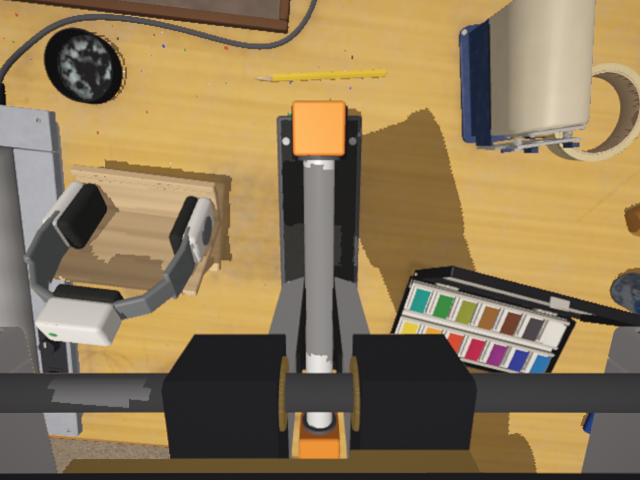

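View pics/side2.png

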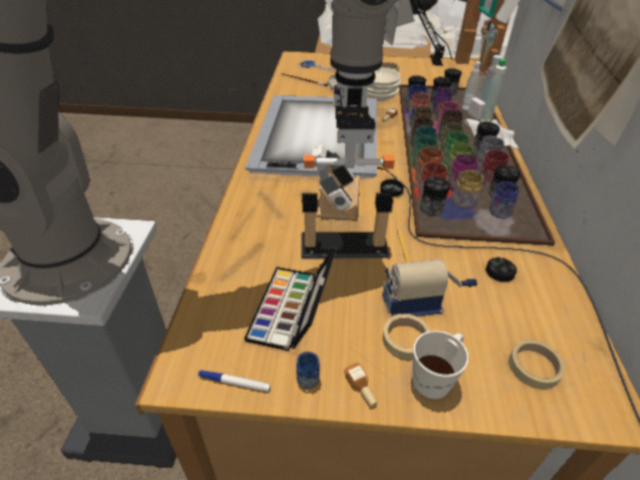

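View pics/top2.png

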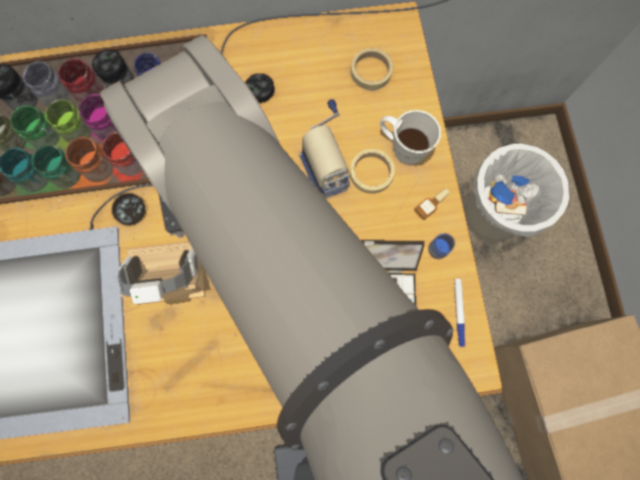

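In the wrist view, the hanger base's side edges are at columns 278 and 361 and its far edge is at row 117. The bar's front block is at (319,128). I'll fit these, and also the pockets in the first top view.

Run:
```python
from h import *
z=np.load("pics/wrist2.npz"); p,d=z['p'],z['d']; i=camera_info("wrist"); i["origin"]=z['o'];i["orientation"]=z['r']
print(i["origin"])
g=p.max(2).astype(int)
L=[];Rr=[]
for v in range(165,275,3):
    row=g[v]
    # left edge: from 250 going right first dark
    l=next((u for u in range(255,300) if row[u]<95),None); 
    r=next((u for u in range(385,335,-1) if row[u]<70 and p[v,u].max()-p[v,u].min()<25),None)
    if l: L.append((l-.5,v))
    if r: Rr.append((r+.5,v))
for nm,E in (("L",L),("R",Rr)):
    q=plane(i,E,12); f=np.polyfit(q[:,0],q[:,1],1); r=q[:,1]-np.polyval(f,q[:,0]); print(nm,len(q),"ang",np.degrees(np.arctan(f[0])),"y at 642.5",np.polyval(f,642.5),"rms",r.std(), E[::8])
col=[]
for u in list(range(280,290))+list(range(349,358)):
    v=next(v for v in range(95,140) if g[v,u]<95); col.append((u,v-.5))
print(col); q=plane(i,col,12); print("far edge",q.mean(0), q[:10].mean(0), q[10:].mean(0))
# bar: depth
vv,uu=np.mgrid[95:160,285:355]; q=pts(i,np.c_[uu.ravel(),vv.ravel()],d[95:160,285:355].ravel()); t=q[q[:,2]>235]
print("block top z",np.median(t[:,2]),cv2.minAreaRect(t[t[:,2]>np.median(t[:,2])-4][:,:2].astype(np.float32)))
vv,uu=np.mgrid[170:270,295:345]; q=pts(i,np.c_[uu.ravel(),vv.ravel()],d[170:270,295:345].ravel()); t=q[q[:,2]>235]
for x in (680,690,700,710,720): 
    a=t[abs(t[:,0]-x)<4]; 
    if len(a): print("rod",x,(a[:,1].min()+a[:,1].max())/2,np.ptp(a[:,1]),np.percentile(a[:,2],95))
```

```text
[717.88637741 117.89747508 410.27497267]
L 37 ang 6.547765941740502 y at 642.5 151.22365831496808 rms 1.094287943070614 [(281.5, 165), (281.5, 189), (279.5, 213), (282.5, 237), (283.5, 261)]
R 37 ang 4.167578083460638 y at 642.5 66.55437969579378 rms 1.409133900647269 [(360.5, 165), (359.5, 189), (358.5, 213), (357.5, 237), (353.5, 261)]
[(280, 116.5), (281, 115.5), (282, 115.5), (283, 115.5), (284, 115.5), (285, 115.5), (286, 115.5), (287, 115.5), (288, 115.5), (289, 115.5), (349, 115.5), (350, 115.5), (351, 115.5), (352, 115.5), (353, 115.5), (354, 115.5), (355, 115.5), (356, 115.5), (357, 115.5)]
far edge [747.57933114 122.83415219  12.        ] [744.01090194 156.17167481  12.        ] [751.54425246  85.7924604   12.        ]
block top z 251.16348241010212 ((724.184814453125, 118.77786254882812), (23.88030242919922, 22.03059959411621), 6.107243537902832)
rod 680 114.19631797386108 14.026846256224914 247.730771051075
rod 690 114.97118489980167 14.446314598735384 247.93190299231836
rod 700 116.01593431490748 14.120441620788483 247.8826921008929
rod 710 116.98031336447593 13.804341111966934 247.97400299618724
rod 720 117.89747507518291 0.0 410.27497266838566
```

Run:
```python
from h import *
i,p,d,P=cloud("top","pics/top0.npz")
g=p.max(2)
# refine pockets: mask height>135 & plane-intersect contour at z150
m=((P[...,2]>138)&(P[...,2]<162)).astype(np.uint8); m[:,:205]=0;m[:,300:]=0;m[:160]=0;m[320:]=0
n,l,s,c=cv2.connectedComponentsWithStats(m);C=[]
for k in range(1,n):
    if s[k,4]<50: continue
    v,u=np.where(l==k); q=plane(i,np.c_[u,v],150); r=cv2.minAreaRect(q[:,:2].astype(np.float32)); print(r); C.append(r[0])
C=np.array(C); print("mid",C.mean(0),C[0]-C[1],np.linalg.norm(C[0]-C[1]),np.degrees(np.arctan2(*(C[0]-C[1])[::-1])))
# side
i,p,d,P=cloud("side","pics/side0.npz")
m=((P[...,2]>142)&(P[...,2]<162)&(p.max(2)<80)).astype(np.uint8); m[:185]=0;m[225:]=0;m[:,:295]=0;m[:,400:]=0
n,l,s,c=cv2.connectedComponentsWithStats(m);C=[]
for k in range(1,n):
    if s[k,4]<15: continue
    q=P[l==k]; r=cv2.minAreaRect(q[:,:2].astype(np.float32)); print(c[k],r,np.median(q,0)); C.append(r[0])
C=np.array(C); print("mid",C.mean(0),np.linalg.norm(C[0]-C[1]))
# base from side: dark, z 9..16
m=((P[...,2]>6)&(P[...,2]<18)&(p.max(2)<85)).astype(np.uint8); m[:225]=0;m[265:]=0;m[:,:295]=0;m[:,395:]=0
q=P[m>0]; print("base side",cv2.minAreaRect(q[:,:2].astype(np.float32)))
```

```text
((724.529541015625, 118.76943969726562), (40.332008361816406, 38.271461486816406), 6.891240119934082)
((557.6599731445312, 100.95287322998047), (37.30019760131836, 38.18887710571289), 5.807402610778809)
mid [641.09475708 109.86115646] [166.86956787  17.81656647] 167.81800476161297 6.094349019102669
[384.992 197.544] ((726.77001953125, 116.19683074951172), (36.129920959472656, 40.34340286254883), 5.159789085388184) [728.9466543  122.99831805 146.69770253]
[308.7311828 199.       ] ((558.5991821289062, 97.17778015136719), (33.32651138305664, 35.71718215942383), 7.448689937591553) [557.12501454  85.10602368 146.23140354]
mid [642.68460083 106.68730545] 169.24288711275378
base side ((644.536376953125, 103.84339904785156), (209.0467529296875, 86.18653869628906), 6.012974739074707)
```

```bash
python3 -m inch '[[255,[0.05,0,2],[0,0,0]],[255,[0.08,0,4],[0,0,0]],[255,[0.08,0,5.5],[0,0,0]],[255,[0.08,0,6.6],[0,0,0]],[255,[0.08,0,7.1],[0,0,0]],[255,[0.08,0,7.1],[0,0,0]],[255,[0.08,0,7.1],[0,0,0]]]' 40
python3 - <<'E'
from h import *
for n in ["side","wrist"]:
    i=camera_info(n); p,d=read_camera(n); cv2.imwrite(f"pics/{n}3.png",p[:,:,::-1]); np.savez(f"pics/{n}3.npz",p=p,d=d,o=i["origin"],r=i["orientation"])
    if n=="wrist": b=cv2.resize(p[80:170,270:370],None,fx=6,fy=6,interpolation=cv2.INTER_CUBIC)
    else: b=cv2.resize(p[180:260,290:400],None,fx=6,fy=6,interpolation=cv2.INTER_CUBIC)
    cv2.imwrite(f"pics/{n}3z.png",b[:,:,::-1])
E
```

```text
time_s: 12.25
position: [643.9, 110.4, 141.2]
tcp_rot: [-3.141, -0.001, 0.106]
wrist_force: [1.4, 0.2, -1.3]
finger_gap: 0.139
```

View pics/wrist3.png

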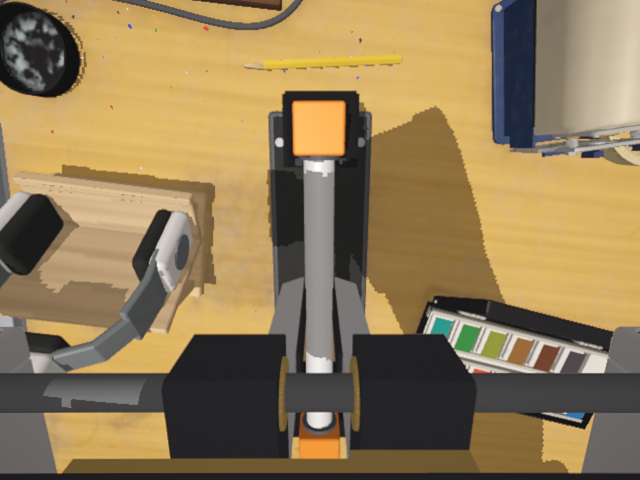

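View pics/wrist3z.png

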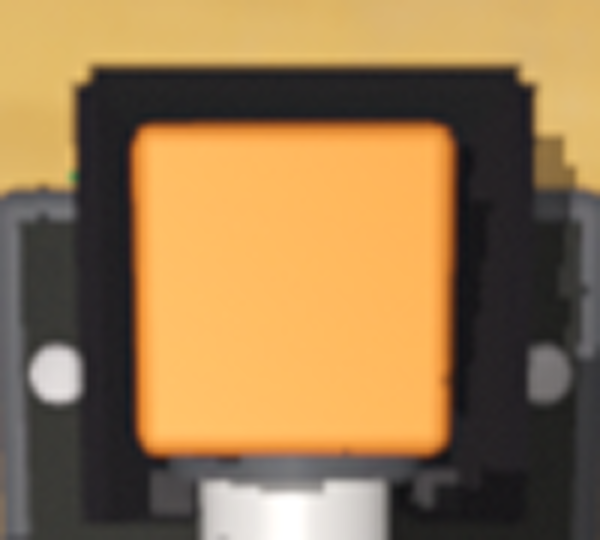

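View pics/side3z.png

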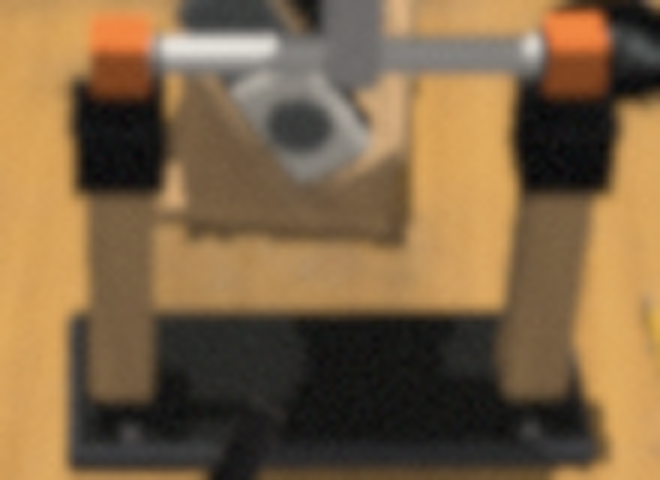

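Run:
```python
from h import *
z=np.load("pics/wrist3.npz"); d=z['d']; i=camera_info("wrist"); i["origin"]=z['o'];i["orientation"]=z['r']
Rt=R([np.pi,0,0.106])
T=np.array([643.9,110.4,141.2])
vv,uu=np.mgrid[105:150,300:340]; q=pts(i,np.c_[uu.ravel(),vv.ravel()],d[105:150,300:340].ravel()); zt=np.median(q[:,2]); print("block top z",zt)
f=lambda uv,z: ((plane(i,uv,z)-T)@Rt).round(1)   # tool axes
print("block L,R,top,bot (tool x,y)\n",f([(292.2,128),(345.8,128),(319,100.3),(319,155.8)],zt)[:,:2])
for zz in (145,150): print("pocket L,R,far",zz,"\n",f([(283.3,128),(358.7,128),(319,91.5)],zz)[:,:2])
vv,uu=np.mgrid[91:165,284:359]; q=pts(i,np.c_[uu.ravel(),vv.ravel()],d[91:165,284:359].ravel()); t=q[(q[:,2]>138)&(q[:,2]<156)]; print("pocket rim pts z",np.percentile(t[:,2],[5,50,95]),"tool y",(( t-T)@Rt)[:,:2].min(0),((t-T)@Rt)[:,:2].max(0))
```

```text
block top z 181.04286541933038
block L,R,top,bot (tool x,y)
 [[ 83.  -11.2]
 [ 83.   11.1]
 [ 93.8  -0. ]
 [ 71.8  -0. ]]
pocket L,R,far 145 
 [[ 84.7 -18.2]
 [ 84.6  20.2]
 [102.   -0. ]]
pocket L,R,far 150 
 [[ 84.4 -17.8]
 [ 84.4  19.7]
 [101.3  -0. ]]
pocket rim pts z [144.02157664 147.13937837 148.90042215] tool y [ 66.60712058 -18.2122679 ] [102.12614896  19.74574824]
```

Run:
```python
from h import *
i=camera_info("side")
def atplane(uv,n,p0):
    r=rays(i,uv); t=((p0-i["origin"])@n)/(r@n); return i["origin"]+r*t[:,None]
a=0.106; ax=np.array([np.cos(a),np.sin(a),0]); n=np.array([-np.sin(a),np.cos(a),0]); T=np.array([643.9,110.4,0])
col=lambda c,r:(290+c/6,180+r/6)
B=atplane([col(92,60),col(152,60),col(547,60),col(608,60)],n,T-11*n)
H=atplane([col(80,140),col(160,140),col(518,140),col(611,140)],n,T-17*n)
print("blocks along",((B-T)@ax).round(1),"z",B[:,2].round(0)); print("pockets",((H-T)@ax).round(1),H[:,2].round(0))
```

```text
blocks along [-95.  -73.1  72.1  94.6] z [174. 174. 173. 173.]
pockets [-99.7 -70.   63.8  98.7] [142. 142. 141. 141.]
```

Relative to the pocket, the far block needs about +0.9 mm in tool y and +0.7 mm in tool x. I'll correct that and lower it under force watch.

```bash
python3 -m inch '[[255,[0.07,0.09,0],[0,0,0]],[255,[0.07,0.09,0],[0,0,0]],[255,[0.07,0.09,0.5],[0,0,0]],[255,[0.07,0.09,1.0],[0,0,0]],[255,[0.07,0.09,1.4],[0,0,0]],[255,[0.07,0.09,1.6],[0,0,0]],[255,[0.07,0.09,1.6],[0,0,0]]]'
python3 - <<'E'
from h import *
for n in ["wrist"]:
    i=camera_info(n); p,d=read_camera(n); np.savez(f"pics/{n}4.npz",p=p,d=d,o=i["origin"],r=i["orientation"])
    b=cv2.resize(p[80:170,270:370],None,fx=6,fy=6,interpolation=cv2.INTER_CUBIC)
    cv2.imwrite(f"pics/{n}4z.png",b[:,:,::-1])
E
```

```text
time_s: 13.05
position: [644.1, 109.4, 124.0]
tcp_rot: [-3.142, 0.001, 0.106]
wrist_force: [-0.5, 1.0, -1.5]
finger_gap: 0.139
```

View pics/wrist4z.png

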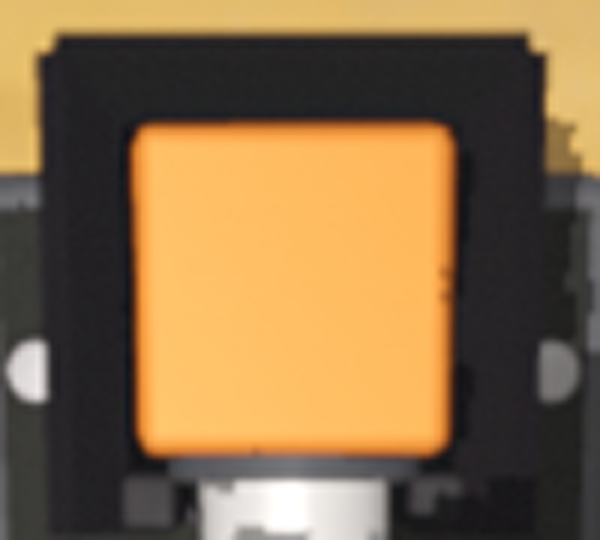

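The block is now centred: pocket centre 293.5, block centre 294 in the zoomed picture, and there is no contact force. Lowering further.

```bash
python3 -m inch '[[255,[0,0,0.3],[0,0,0]],[255,[0,0,0.6],[0,0,0]],[255,[0,0,0.9],[0,0,0]],[255,[0,0,1.2],[0,0,0]],[255,[0,0,1.4],[0,0,0]],[255,[0,0,1.4],[0,0,0]],[255,[0,0,1.4],[0,0,0]]]'
```

```text
time_s: 13.8
position: [644.3, 109.4, 110.5]
tcp_rot: [-3.142, -0.0, 0.106]
wrist_force: [-0.0, -0.9, -1.5]
finger_gap: 0.137
```

```bash
python3 -m inch '[[255,[0,0,0.1],[0,0,0]],[255,[0,0,0.18],[0,0,0]],[255,[0,0,0.18],[0,0,0]]]'; python3 -m inch '[[235,[0,0,0],[0,0,0]],[220,[0,0,0],[0,0,0]],[200,[0,0,0],[0,0,0]],[180,[0,0,0],[0,0,0]],[160,[0,0,0],[0,0,0]],[160,[0,0,0],[0,0,0]],[160,[0,0,0],[0,0,0]]]'
python3 - <<'E'
from h import *
for n in ["side","wrist"]:
    i=camera_info(n); p,d=read_camera(n); cv2.imwrite(f"pics/{n}5.png",p[:,:,::-1]);np.savez(f"pics/{n}5.npz",p=p,d=d,o=i["origin"],r=i["orientation"])
    b=cv2.resize(p[60:210,230:430],None,fx=4,fy=4,interpolation=cv2.INTER_CUBIC) if n=="wrist" else cv2.resize(p[160:260,280:410],None,fx=5,fy=5,interpolation=cv2.INTER_CUBIC)
    cv2.imwrite(f"pics/{n}5z.png",b[:,:,::-1])
E
```

```text
time_s: 14.1
position: [644.4, 109.4, 108.7]
tcp_rot: [-3.142, -0.0, 0.106]
wrist_force: [-0.2, 0.1, -0.8]
finger_gap: 0.136
time_s: 14.8
position: [644.3, 109.4, 108.7]
tcp_rot: [-3.142, -0.0, 0.106]
wrist_force: [-1.1, 0.3, -0.0]
finger_gap: 0.371
```

View pics/wrist5z.png

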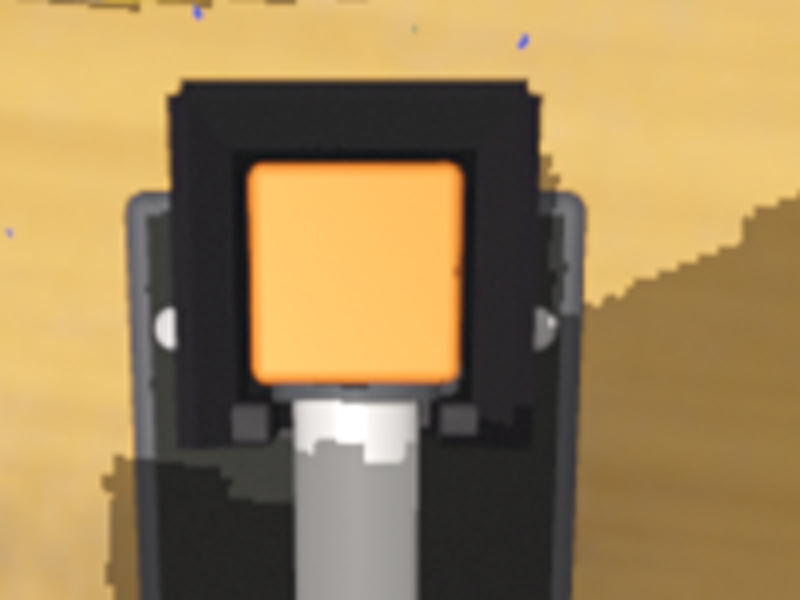

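View pics/side5z.png

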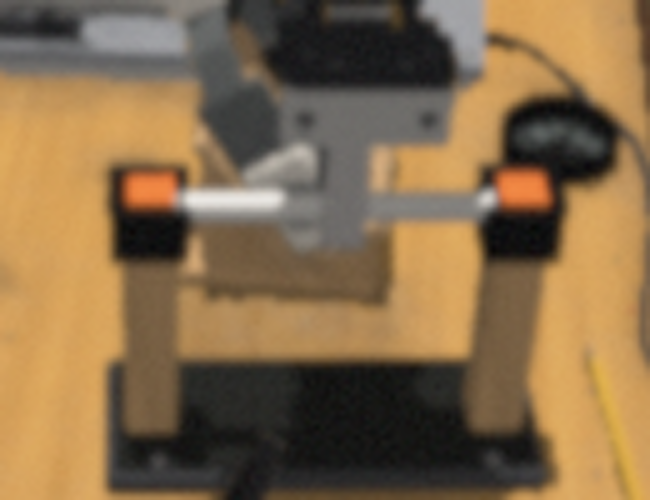

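Both orange blocks sit level inside their pockets in the side and wrist views. I'll retract upwards, then move to a viewpoint for the headphones.

```bash
python3 -m inch '[[130,[0,0,-1],[0,0,0]],[130,[0,0,-4],[0,0,0]],[130,[0,0,-8],[0,0,0]],[130,[0,0,-12],[0,0,0]],[60,[0,0,-15],[0,0,0]],[0,[0,0,-16],[0,0,0]],[0,[0,0,-16],[0,0,0]],[0,[0,0,-16],[0,0,0]]]'; python3 go.py 540 190 270 np.pi 0 1.571
```

```text
time_s: 15.7
position: [643.9, 109.2, 267.8]
tcp_rot: [3.141, 0.001, 0.106]
wrist_force: [0.6, -1.4, 0.1]
finger_gap: 0.793
t 15.7 pos [643.9 109.2 267.8] rot [3.1414e+00 1.1000e-03 1.0570e-01] gap 0.793 F [ 0.6 -1.4  0.1]
shift cm [-9.477 -9.13  -0.212] turn [-6.0000e-04  1.0000e-03 -1.4653e+00]
```

```bash
python3 -m inch '[[0,[-1,-1,-0.2],[0,0,-0.14]],[0,[-2,-2,-0.2],[0,0,-0.29]],[0,[-3,-3,-0.2],[0,0,-0.44]],[0,[-4,-4,-0.2],[0,0,-0.58]],[0,[-5,-5,-0.2],[0,0,-0.73]],[0,[-6,-6,-0.2],[0,0,-0.88]],[0,[-7,-7,-0.2],[0,0,-1.02]],[0,[-8,-8,-0.2],[0,0,-1.17]],[0,[-9,-9,-0.2],[0,0,-1.32]],[0,[-9.5,-9.1,-0.2],[0,0,-1.465]],[0,[-9.5,-9.1,-0.2],[0,0,-1.465]],[0,[-9.5,-9.1,-0.2],[0,0,-1.465]],[0,[-9.5,-9.1,-0.2],[0,0,-1.465]]]' 40
python3 - <<'E'
from h import *
for n in ["top","side","wrist"]:
    i=camera_info(n); p,d=read_camera(n); cv2.imwrite(f"pics/{n}6.png",p[:,:,::-1]); np.savez(f"pics/{n}6.npz",p=p,d=d,o=i["origin"],r=i["orientation"])
E
```

```text
time_s: 17.0
position: [540.4, 189.4, 270.1]
tcp_rot: [-3.141, 0.0, 1.566]
wrist_force: [-0.7, 0.4, -0.4]
finger_gap: 1.003
```

View pics/wrist6.png

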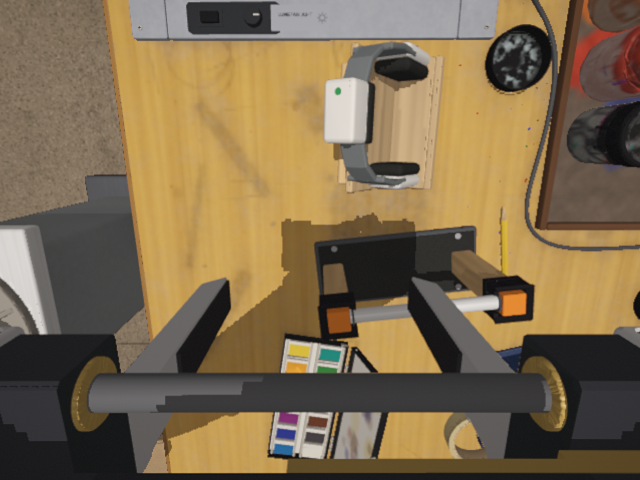

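View pics/side6.png

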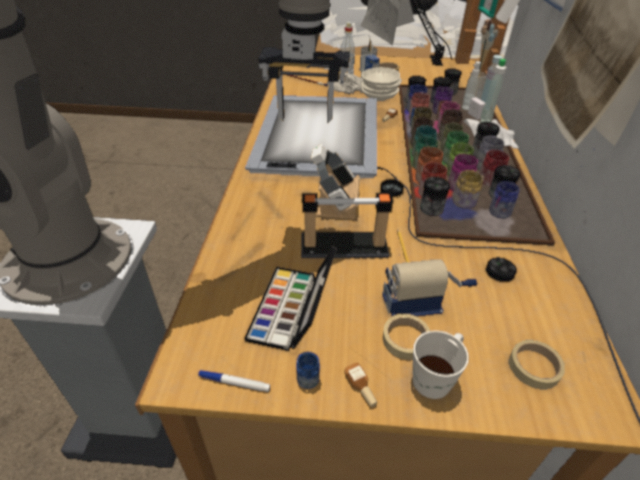

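The wrist view shows both blocks in their pockets at (339,320) and (513,303), and the white crown at (326–368, 77–143). I'll fit the crown's faces from depth.

Run:
```python
from h import *
z=np.load("pics/wrist6.npz"); p,d=z['p'],z['d']; i=camera_info("wrist"); i["origin"]=z['o'];i["orientation"]=z['r']
v,u=np.mgrid[:480,:640]; P=pts(i,np.c_[u.ravel(),v.ravel()],d.ravel()).reshape(480,640,3)
for c in [(339,320),(513,303)]:
    q=P[c[1]-6:c[1]+7,c[0]-6:c[0]+7].reshape(-1,3); print("bar block",np.median(q,0).round(1))
b=(slice(70,152),slice(318,378)); wm=np.zeros((480,640),bool); wm[b]=(p.min(2)>120)[b]
n,l,s,c=cv2.connectedComponentsWithStats(wm.astype(np.uint8)); k=1+np.argmax(s[1:,4]); print(c[k],s[k]); wm=l==k
q=P[wm]; print(np.percentile(q,[2,50,98],axis=0).round(1))
# ransac-like plane via svd on interior
e=cv2.erode(wm.astype(np.uint8),np.ones((5,5)))>0
q=P[e]; 
for it in range(5):
    c0=q.mean(0); U,S,V=np.linalg.svd(q-c0,full_matrices=False); nn=V[2]*np.sign(V[2][2]); r=(P[e]-c0)@nn; q=P[e][abs(r)<2.5]
print("plane n",nn,"tilt",np.degrees(np.arccos(nn[2])),"az",np.degrees(np.arctan2(nn[1],nn[0])),len(q),e.sum(),"c",c0)
m=wm&(abs((P-c0)@nn)<3)
az=np.array([0,0,1.])
ey=np.cross(nn,np.array([1,0,0])); 
# frame: hz=nn ; hx horizontal dir opposite tilt
hx=np.array([nn[0],nn[1],0]); hx=-hx/np.linalg.norm(hx); hx=hx-nn*(hx@nn); hx/=np.linalg.norm(hx); hy=np.cross(nn,hx)
a=np.c_[(P[m]-c0)@hx,(P[m]-c0)@hy]; rr=cv2.minAreaRect(a.astype(np.float32)); print("rect in plane",rr,"hx",hx,"hy",hy); print(np.percentile(a,[1,99],axis=0)); 
print("centre",c0+hx*rr[0][0]+hy*rr[0][1])
g=p[70:152,310:440]; cv2.imwrite("pics/cz.png",cv2.resize(g,None,fx=6,fy=6,interpolation=cv2.INTER_CUBIC)[:,:,::-1])
# rest base edges: bottom right edges
```

```text
bar block [559.8 103.2 148.6]
bar block [725.2 120.4 148.6]
[345.48122494 110.23259205] [ 324   77   45   66 2743]
[[545.9 269.1 144.7]
 [562.4 293.  156.1]
 [580.4 316.3 163.2]]
plane n [-0.54076638  0.01090586  0.84110213] tilt 32.74331486702338 az 178.84464876507266 1624 2245 c [558.27507153 292.13893271 157.26810549]
rect in plane ((-2.1825742721557617, 0.833465576171875), (29.67021942138672, 49.26237487792969), 0.47637051343917847) hx [ 0.84093113 -0.01695941  0.54087634] hy [2.01633166e-02 9.99796700e-01 1.73472348e-18]
[[-16.33444167 -23.04992736]
 [ 11.86938213  24.45495813]]
centre [556.45648231 293.00924402 156.08760271]
```

View pics/cz.png

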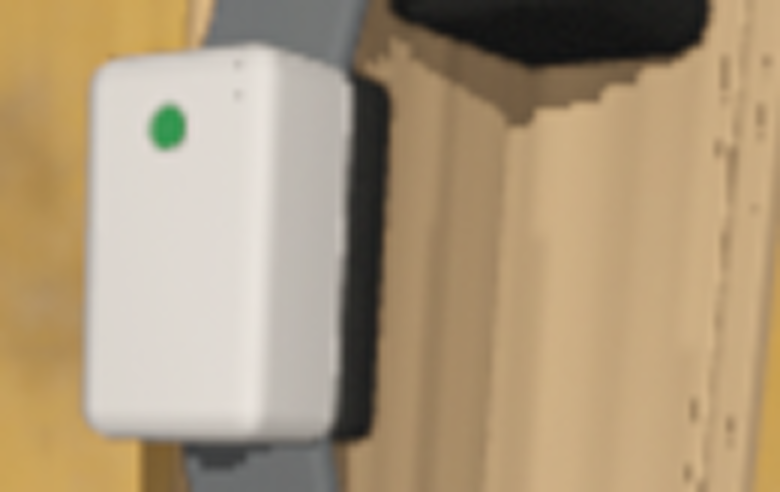

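The bar block tops read 148.6 mm, which confirms the bar is seated. The crown's top face fits 29.7 x 49.3 mm, matching its stated size. Now I'll work out the tilted grasp pose.

```bash
cat > gr.py <<'E'
from h import *
top=np.array([556.5,293.0,156.1]); yaw=-0.02; t=np.radians(35)
H=R([0,-t,yaw]); hx,hy,hz=H.T
# tool: y=hx, z=-hz, x=y x z
Rt=np.c_[np.cross(hx,-hz),hx,-hz]
def show(dist,s=None):
    s=ctrl.observe(); R0=R(s["tcp_rot"]); T=top+hz*dist
    print("T",T.round(1),"hz",hz.round(3),"now",s["position"].round(1),s["tcp_rot"].round(3),"q",s["joints"].round(2))
    print("shift",(R0.T@(T-s["position"])/10).round(3),"turn",Ro.from_matrix(R0.T@Rt).as_rotvec().round(4))
    return T
if __name__=="__main__":
    import sys; show(float(sys.argv[1])); print(Ro.from_matrix(Rt).as_euler('xyz'))
E
python3 gr.py 36
```

```text
T [535.9 293.4 185.6] hz [-0.573  0.011  0.819] now [540.4 189.8 270.5] [-3.141 -0.     1.569] q [ 0.22  0.28 -0.82  1.7   0.22  1.26 -0.64]
shift [10.364 -0.472  8.493] turn [-0.6111 -0.0056  0.0174]
[2.53072742 0.         1.55079633]
```

```bash
python3 -m inch '[[60,[2,-0.4,0],[-0.13,0,0]],[92,[5,-0.4,1],[-0.27,0,0]],[92,[8,-0.45,2],[-0.4,-0.005,0.01]],[92,[10.36,-0.47,3],[-0.54,-0.005,0.017]],[92,[10.36,-0.47,5],[-0.611,-0.005,0.017]],[92,[10.36,-0.47,7],[-0.611,-0.005,0.017]],[92,[10.36,-0.47,8.5],[-0.611,-0.005,0.017]],[92,[10.36,-0.47,8.5],[-0.611,-0.005,0.017]],[92,[10.36,-0.47,8.5],[-0.611,-0.005,0.017]],[92,[10.36,-0.47,8.5],[-0.611,-0.005,0.017]]]'; python3 gr.py -54
python3 - <<'E'
from h import *
for n in ["top","side","wrist"]:
    i=camera_info(n); p,d=read_camera(n); cv2.imwrite(f"pics/{n}7.png",p[:,:,::-1]); np.savez(f"pics/{n}7.npz",p=p,d=d,o=i["origin"],r=i["orientation"])
E
```

```text
time_s: 18.15
position: [536.3, 293.8, 187.0]
tcp_rot: [2.53, -0.002, 1.552]
wrist_force: [0.0, 0.1, -0.4]
finger_gap: 0.643
T [587.5 292.4 111.9] hz [-0.573  0.011  0.819] now [536.3 293.8 187. ] [ 2.530e+00 -2.000e-03  1.552e+00] q [-0.15  0.19 -0.82  2.16  1.03  0.75 -1.7 ]
shift [-0.054 -0.125  9.093] turn [ 0.0012 -0.0021  0.0004]
[2.53072742 0.         1.55079633]
```

View pics/wrist7.png

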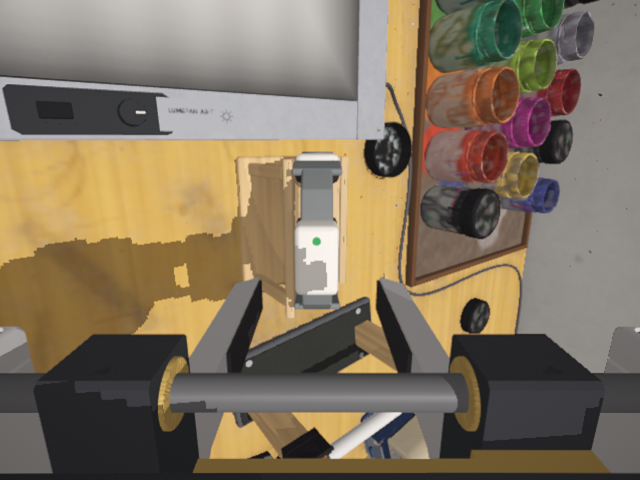

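View pics/side7.png

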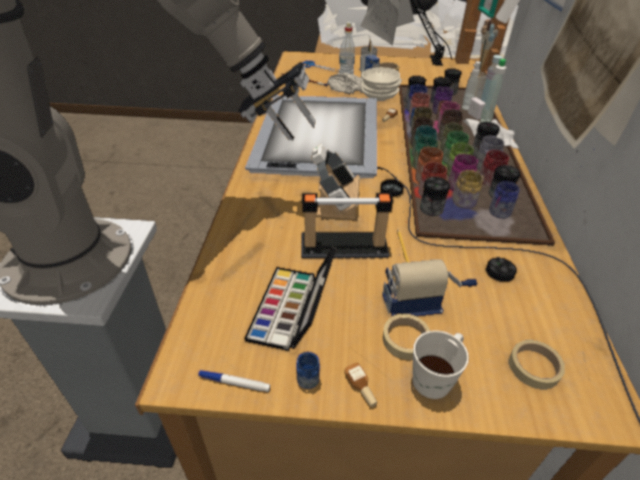

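The view looks straight along the headphones: the crown is at (295–338, 220–295), between fingertips at columns 262 and 378. I'll check its centre in tool axes.

Run:
```python
from gr import *
z=np.load("pics/wrist7.npz"); p,d=z['p'],z['d']; i=camera_info("wrist"); i["origin"]=z['o'];i["orientation"]=z['r']
s=ctrl.observe(); T=s["position"]; Rc=R(s["tcp_rot"])
v,u=np.mgrid[200:312,280:350]; q=pts(i,np.c_[u.ravel(),v.ravel()],d[200:312,280:350].ravel()); C=p[200:312,280:350].reshape(-1,3)
t=(q-T)@Rc
w=(C.min(1)>70)&(C.max(1)-C.min(1).astype(int)<30); 
zz=np.median(t[w&(v.ravel()>225)&(v.ravel()<290)][:,2]); print("crown top tool z",zz)
k=w&(abs(t[:,2]-zz)<4); a=t[k]
print(k.sum(),np.percentile(a,[0.5,50,99.5],axis=0).round(1),cv2.minAreaRect(a[:,:2].astype(np.float32)))
A=np.c_[a[:,:2],np.ones(len(a))]; print("slope",np.linalg.lstsq(A,a[:,2],rcond=None)[0])
```

```text
crown top tool z 36.77711960534605
2896 [[-23.2 -16.7  35.1]
 [  1.5  -1.9  36.8]
 [ 24.6  12.7  40.5]] ((0.6442584991455078, -2.0153799057006836), (48.81624984741211, 29.862180709838867), 0.2599215507507324)
slope [1.30612857e-02 1.73973046e-03 3.69402381e+01]
```

```bash
python3 -m inch '[[92,[0.06,-0.2,2],[0,0,0]],[92,[0.06,-0.2,4],[0,0,0]],[92,[0.06,-0.2,6],[0,0,0]],[92,[0.06,-0.2,7.5],[0,0,0]],[92,[0.06,-0.2,8.5],[0,0,0]],[92,[0.06,-0.2,9.0],[0,0,0]],[92,[0.06,-0.2,9.0],[0,0,0]],[92,[0.06,-0.2,9.0],[0,0,0]]]'
python3 - <<'E'
from h import *
for n in ["side","wrist"]:
    i=camera_info(n); p,d=read_camera(n); cv2.imwrite(f"pics/{n}8.png",p[:,:,::-1]); np.savez(f"pics/{n}8.npz",p=p,d=d,o=i["origin"],r=i["orientation"])
    if n=="side": cv2.imwrite("pics/side8z.png",cv2.resize(p[100:230,270:400],None,fx=4.5,fy=4.5,interpolation=cv2.INTER_CUBIC)[:,:,::-1])
E
```

```text
time_s: 19.1
position: [585.5, 293.5, 111.4]
tcp_rot: [2.53, -0.001, 1.553]
wrist_force: [-0.4, 0.4, -0.0]
finger_gap: 0.641
```

View pics/wrist8.png

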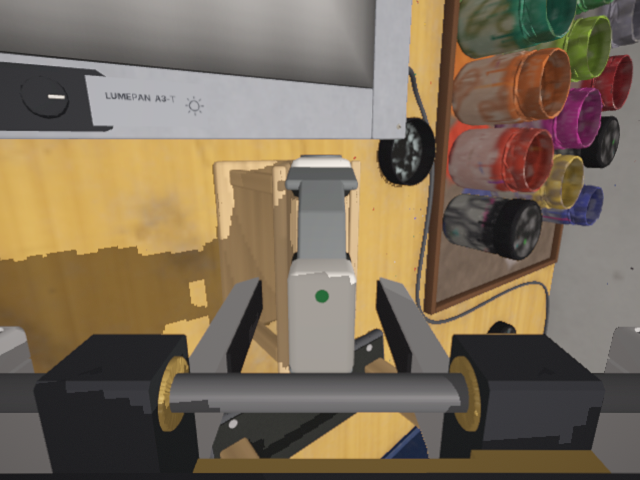

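View pics/side8z.png

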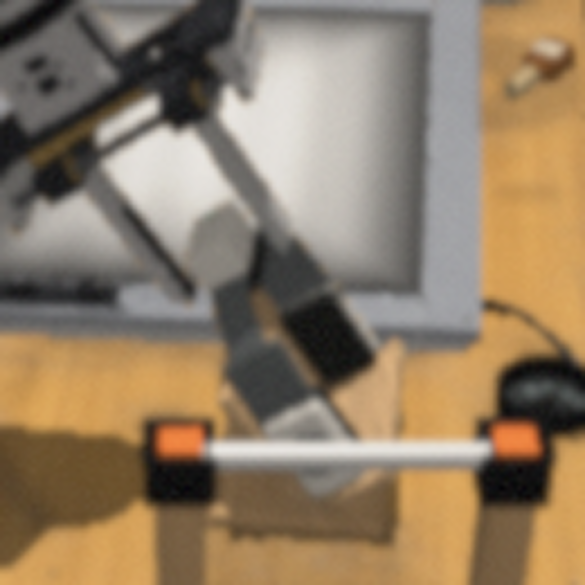

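```bash
python3 -m inch '[[150,[0,0,0],[0,0,0]],[180,[0,0,0],[0,0,0]],[200,[0,0,0],[0,0,0]],[255,[0,0,0],[0,0,0]],[255,[0,0,0],[0,0,0]],[255,[0,0,0],[0,0,0]],[255,[0,0,0],[0,0,0]],[255,[0,0,0],[0,0,0]]]' 45
```

```text
time_s: 20.0
position: [586.5, 293.3, 111.8]
tcp_rot: [2.529, -0.001, 1.553]
wrist_force: [4.3, -0.7, 6.0]
finger_gap: 0.317
```

Gripped: gap 0.317, or 29.8 mm. I'll lift straight up, slowly at first.

```bash
python3 -m inch '[[255,[0,0.29,-0.41],[0,0,0]],[255,[0,0.57,-0.82],[0,0,0]],[255,[0,1.15,-1.64],[0,0,0]],[255,[0,2,-2.87],[0,0,0]],[255,[0,2.9,-4.1],[0,0,0]],[255,[0,2.9,-4.1],[0,0,0]]]' 45
python3 - <<'E'
from h import *
for n in ["side","wrist"]:
    i=camera_info(n); p,d=read_camera(n); cv2.imwrite(f"pics/{n}9.png",p[:,:,::-1])
E
```

```text
time_s: 20.6
position: [586.2, 293.9, 163.1]
tcp_rot: [2.529, -0.002, 1.553]
wrist_force: [-0.2, -0.2, -1.5]
finger_gap: 0.315
```

View pics/side9.png

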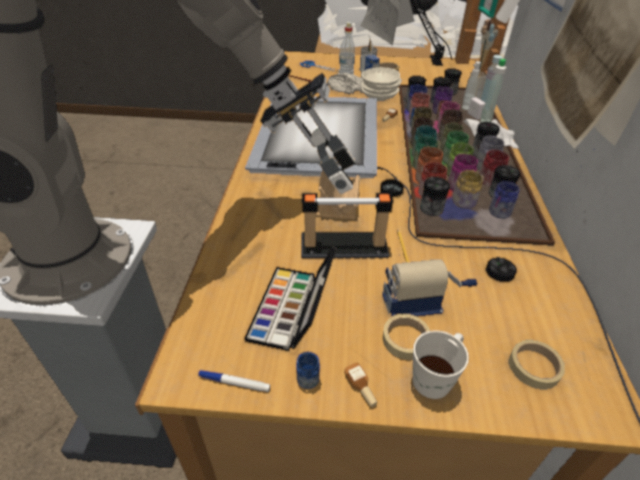

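The headphones are clear of the rest and held. Now raise them and turn them upright.

```bash
python3 go.py 586 294 310 np.pi 0 1.677
```

```text
t 20.7 pos [585.6 293.  160.9] rot [ 2.5304e+00 -5.0000e-04  1.5530e+00] gap 0.318 F [-1.1 -0.7 -3.6]
shift cm [  0.107   8.583 -12.19 ] turn [ 0.6104  0.0374 -0.1202]
```

```bash
python3 -m inch '[[255,[0,1.2,-1.6],[0,0,0]],[255,[0,2.6,-3.7],[0,0,0]],[255,[0,4,-5.7],[0.05,0,0]],[255,[0,5.4,-7.7],[0.15,0.01,-0.03]],[255,[0.05,6.8,-9.7],[0.27,0.02,-0.06]],[255,[0.1,8,-11.4],[0.39,0.03,-0.08]],[255,[0.1,8.58,-12.19],[0.51,0.0374,-0.1]],[255,[0.1,8.58,-12.19],[0.6104,0.0374,-0.12]],[255,[0.1,8.58,-12.19],[0.6104,0.0374,-0.12]],[255,[0.1,8.58,-12.19],[0.6104,0.0374,-0.12]],[255,[0.1,8.58,-12.19],[0.6104,0.0374,-0.12]],[255,[0.1,8.58,-12.19],[0.6104,0.0374,-0.12]]]' 45
python3 go.py 643 111.5 310 np.pi 0 1.677
python3 - <<'E'
from h import *
for n in ["side","wrist"]:
    i=camera_info(n); p,d=read_camera(n); cv2.imwrite(f"pics/{n}10.png",p[:,:,::-1]); np.savez(f"pics/{n}10.npz",p=p,d=d,o=i["origin"],r=i["orientation"])
E
```

```text
time_s: 21.9
position: [585.2, 294.4, 310.4]
tcp_rot: [3.14, 0.001, 1.678]
wrist_force: [-0.6, 0.1, -2.2]
finger_gap: 0.317
t 21.9 pos [585.2 294.4 310.4] rot [3.1402e+00 1.0000e-03 1.6781e+00] gap 0.317 F [-0.6  0.1 -2.2]
shift cm [-18.808   3.786   0.063] turn [0.0014 0.001  0.0011]
```

View pics/side10.png

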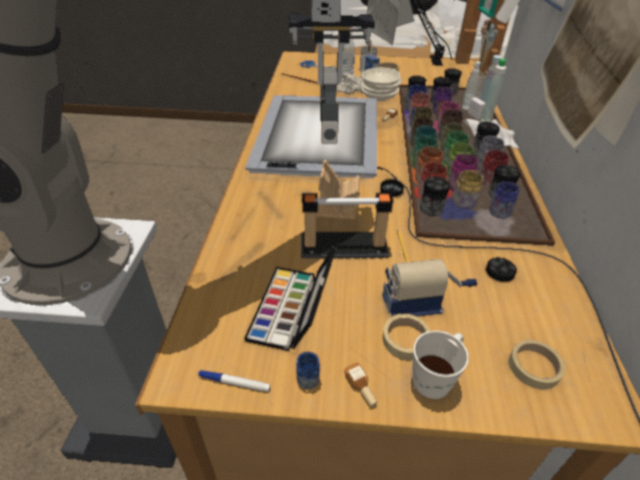

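View pics/wrist10.png

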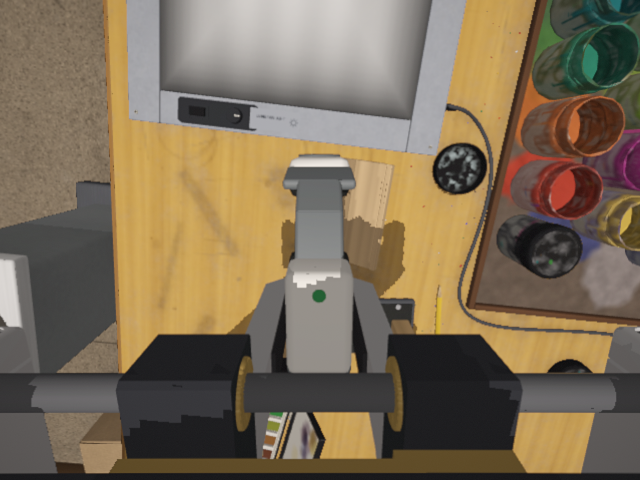

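Upright and held. Moving over the middle of the bar.

```bash
python3 -m inch '[[255,[-2,0.4,0],[0,0,0]],[255,[-5,1,0],[0,0,0]],[255,[-8,1.6,0],[0,0,0]],[255,[-11,2.2,0],[0,0,0]],[255,[-14,2.8,0],[0,0,0]],[255,[-17,3.4,0],[0,0,0]],[255,[-18.5,3.75,0],[0,0,0]],[255,[-18.9,3.8,0],[0,0,0]],[255,[-18.9,3.8,0],[0,0,0]],[255,[-18.9,3.8,0],[0,0,0]]]' 45
python3 go.py 643 110.5 145 np.pi 0 1.677
python3 - <<'E'
from h import *
for n in ["side","wrist"]:
    i=camera_info(n); p,d=read_camera(n); cv2.imwrite(f"pics/{n}11.png",p[:,:,::-1]); np.savez(f"pics/{n}11.npz",p=p,d=d,o=i["origin"],r=i["orientation"])
E
```

```text
time_s: 23.0
position: [643.4, 112.1, 310.4]
tcp_rot: [3.141, -0.0, 1.679]
wrist_force: [-0.2, 0.8, -2.3]
finger_gap: 0.315
t 23.0 pos [643.4 112.1 310.4] rot [ 3.1414e+00 -5.0000e-04  1.6790e+00] gap 0.315 F [-0.2  0.8 -2.3]
shift cm [-0.159 -0.058 16.54 ] turn [ 0.0002 -0.0005  0.002 ]
```

View pics/side11.png

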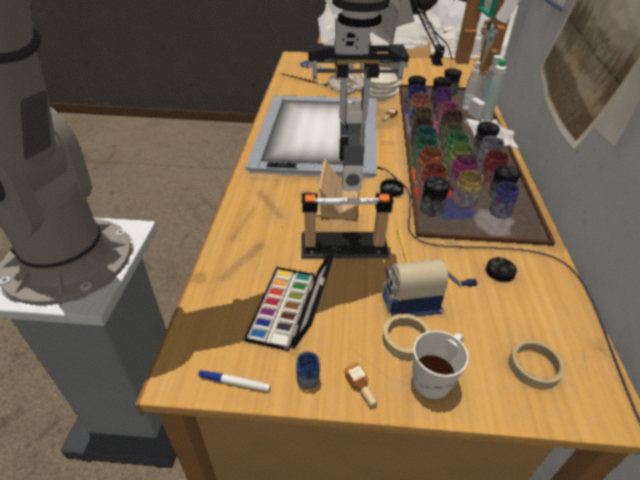

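View pics/wrist11.png

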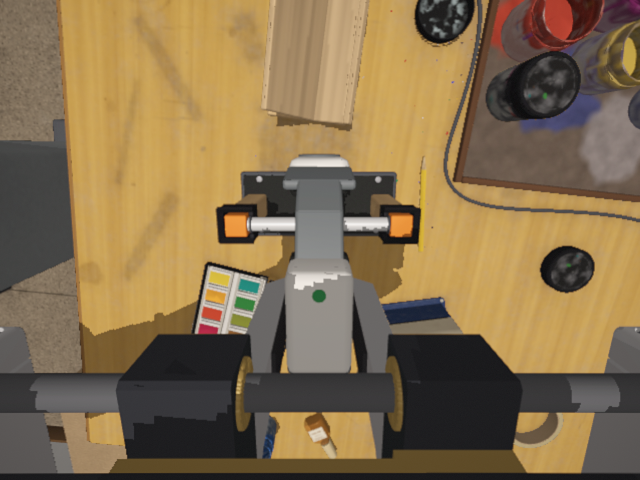

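The bar's blocks at (236,224) and (400,224) are centred on the headphones at column 319. I'll compute the offset in tool axes before lowering.

Run:
```python
from h import *
z=np.load("pics/wrist11.npz"); p,d=z['p'],z['d']; i=camera_info("wrist"); i["origin"]=z['o'];i["orientation"]=z['r']
s=ctrl.observe(); T=s["position"]; Rc=R(s["tcp_rot"])
h=cv2.cvtColor(p,cv2.COLOR_RGB2HSV).astype(int); m=np.zeros((480,640),np.uint8)
sl=(slice(205,245),slice(215,420)); m[sl]=((h[...,0]<17)&(h[...,1]>165)&(p[...,0]>200))[sl]
n,l,st,c=cv2.connectedComponentsWithStats(m);C=[]
for k in range(1,n):
    if st[k,4]>80:
        q=plane(i,[c[k]],149)[0]; print(c[k],st[k],q.round(1)); C.append(q)
C=np.array(C); print("mid",C.mean(0),"tool",((C-T)@Rc).round(1), ((C.mean(0)-T)@Rc).round(1),"sep",np.linalg.norm(C[0]-C[1]))
```

```text
[235.22409639 225.4746988 ] [225 216  22  20 415] [560.1 101.1 149. ]
[400.50383632 224.97953964] [391 216  21  20 391] [725.8 119.6 149. ]
mid [642.94192216 110.34469812 149.        ] tool [[ -1.8 -84.1 161.3]
 [ -1.3  82.7 161.4]] [ -1.6  -0.7 161.4] sep 166.78897890143114
```

```bash
python3 -m inch '[[255,[-0.16,-0.06,0.5],[0,0,0]],[255,[-0.16,-0.06,2],[0,0,0]],[255,[-0.16,-0.06,4],[0,0,0]],[255,[-0.16,-0.06,6.5],[0,0,0]],[255,[-0.16,-0.06,9],[0,0,0]],[255,[-0.16,-0.06,11.5],[0,0,0]],[255,[-0.16,-0.06,13.5],[0,0,0]],[255,[-0.16,-0.06,15],[0,0,0]],[255,[-0.16,-0.06,16],[0,0,0]],[255,[-0.16,-0.06,16.5],[0,0,0]],[255,[-0.16,-0.06,16.8],[0,0,0]],[255,[-0.16,-0.06,16.8],[0,0,0]],[255,[-0.16,-0.06,16.8],[0,0,0]]]' 45
python3 - <<'E'
from h import *
for n in ["side"]:
    i=camera_info(n); p,d=read_camera(n); cv2.imwrite("pics/side12z.png",cv2.resize(p[120:270,270:420],None,fx=4,fy=4,interpolation=cv2.INTER_CUBIC)[:,:,::-1])
for k in range(1): s=ctrl.observe(); print(s["position"],s["wrist_force"])
E
```

```text
time_s: 24.4
position: [643.8, 108.7, 142.8]
tcp_rot: [3.141, -0.0, 1.677]
wrist_force: [0.8, 0.2, -2.5]
finger_gap: 0.314
[643.86102479 108.7171647  142.82181093] [ 0.3479865   0.40894436 -1.60516186]
```

View pics/side12z.png

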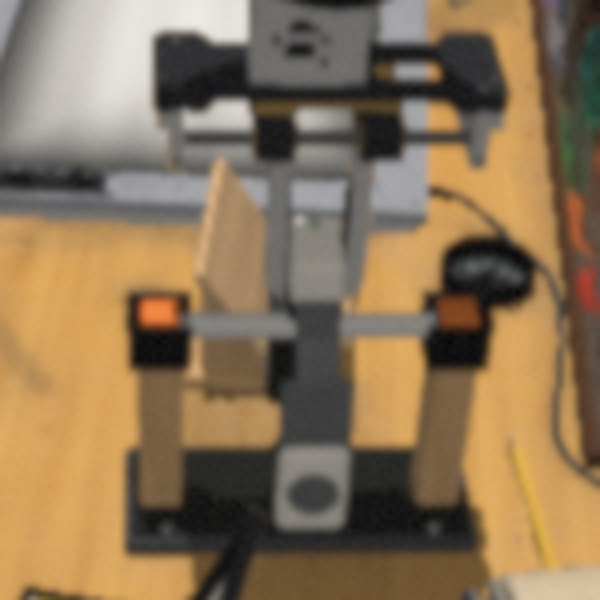

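```bash
python3 -m inch '[[255,[0,0,0.3],[0,0,0]],[255,[0,0,0.6],[0,0,0]],[255,[0,0,0.9],[0,0,0]],[255,[0,0,1.05],[0,0,0]],[255,[0,0,1.05],[0,0,0]]]' 45;python3 -m inch '[[255,[0,0,0.1],[0,0,0]],[255,[0,0,0.1],[0,0,0]],[255,[0,0,0.1],[0,0,0]]]' 45; python3 -m inch '[[255,[0,0,0.1],[0,0,0]],[255,[0,0,0.1],[0,0,0]],[255,[0,0,0.1],[0,0,0]]]' 45
```

```text
time_s: 24.95
position: [643.4, 108.6, 131.3]
tcp_rot: [-3.141, 0.0, 1.677]
wrist_force: [0.4, 0.8, -3.4]
finger_gap: 0.317
time_s: 25.25
position: [643.5, 108.6, 130.7]
tcp_rot: [-3.141, 0.0, 1.677]
wrist_force: [-0.1, -0.1, -1.9]
finger_gap: 0.314
time_s: 25.55
position: [643.5, 108.6, 129.6]
tcp_rot: [-3.141, 0.0, 1.677]
wrist_force: [0.3, -0.2, -2.1]
finger_gap: 0.315
```

```bash
python3 -m inch '[[255,[0,0,0.1],[0,0,0]],[255,[0,0,0.1],[0,0,0]]]' 45;python3 -m inch '[[255,[0,0,0.1],[0,0,0]],[255,[0,0,0.1],[0,0,0]]]' 45
python3 - <<'E'
from h import *
p,d=read_camera("side"); cv2.imwrite("pics/side13z.png",cv2.resize(p[160:230,290:410],None,fx=6,fy=6,interpolation=cv2.INTER_CUBIC)[:,:,::-1])
E
```

```text
time_s: 25.75
position: [643.6, 108.6, 128.7]
tcp_rot: [3.142, 0.0, 1.677]
wrist_force: [-0.2, -0.9, -1.3]
finger_gap: 0.314
time_s: 25.95
position: [643.6, 108.7, 128.6]
tcp_rot: [3.141, 0.0, 1.677]
wrist_force: [-5.8, -1.9, 10.9]
finger_gap: 0.316
```

View pics/side13z.png

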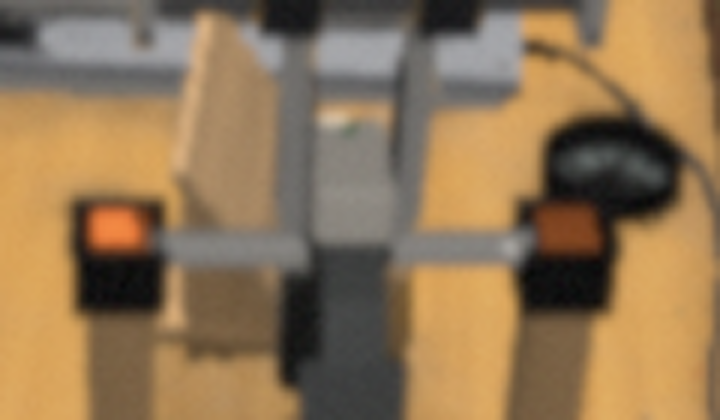

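The force rose to about 11 N, so the crown is on the rod. I'll ease off slightly and open slowly.

```bash
python3 -m inch '[[255,[0,0,-0.05],[0,0,0]],[255,[0,0,-0.05],[0,0,0]],[255,[0,0,-0.05],[0,0,0]]]' 15; python3 -m inch '[[255,[0,0,0],[0,0,0]],[255,[0,0,0],[0,0,0]],[170,[0,0,0],[0,0,0]],[165,[0,0,0],[0,0,0]],[160,[0,0,0],[0,0,0]],[150,[0,0,0],[0,0,0]],[140,[0,0,0],[0,0,0]],[130,[0,0,0],[0,0,0]],[120,[0,0,0],[0,0,0]],[110,[0,0,0],[0,0,0]],[110,[0,0,0],[0,0,0]]]' 5
python3 - <<'E'
from h import *
for n in ["side","wrist"]:
    i=camera_info(n); p,d=read_camera(n); cv2.imwrite(f"pics/{n}14.png",p[:,:,::-1]); np.savez(f"pics/{n}14.npz",p=p,d=d,o=i["origin"],r=i["orientation"])
    if n=="side":cv2.imwrite("pics/side14z.png",cv2.resize(p[120:270,270:420],None,fx=4,fy=4,interpolation=cv2.INTER_CUBIC)[:,:,::-1])
E
```

```text
time_s: 26.3
position: [643.7, 108.7, 128.6]
tcp_rot: [3.141, 0.0, 1.677]
wrist_force: [-1.9, -0.4, 7.0]
finger_gap: 0.315
time_s: 27.4
position: [643.5, 108.6, 128.2]
tcp_rot: [-3.141, 0.0, 1.677]
wrist_force: [-0.2, -0.2, 0.2]
finger_gap: 0.567
```

View pics/wrist14.png

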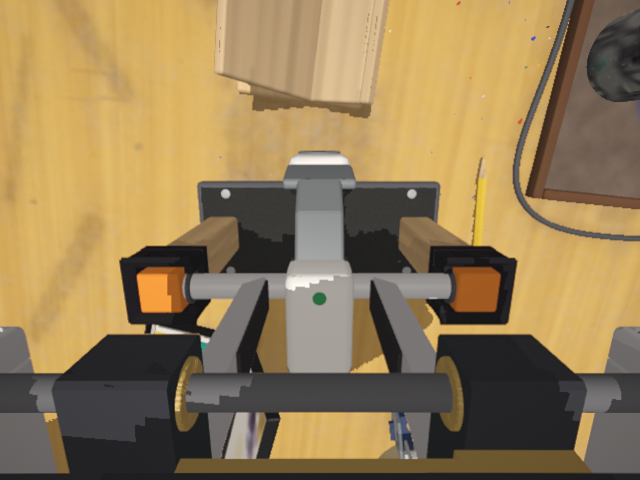

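View pics/side14z.png

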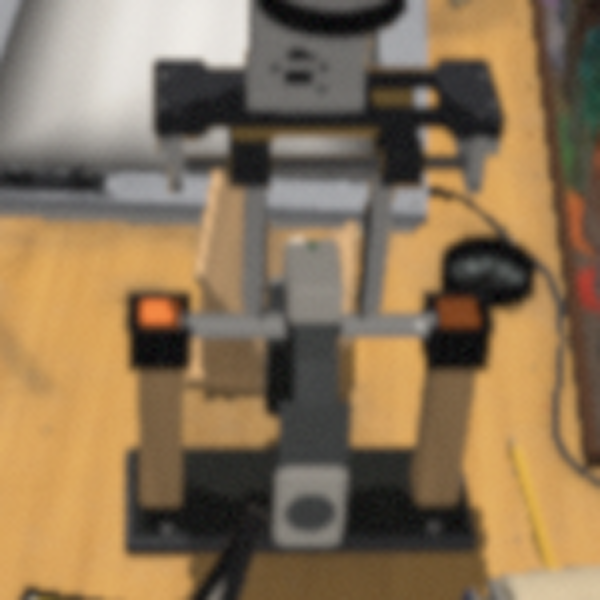

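Released, and the headphones hang squarely. I'll retract straight up and check from farther away.

```bash
python3 -m inch '[[110,[0,0,-0.5],[0,0,0]],[110,[0,0,-1.5],[0,0,0]],[110,[0,0,-3],[0,0,0]],[110,[0,0,-5],[0,0,0]],[110,[0,0,-8],[0,0,0]],[110,[0,0,-12],[0,0,0]],[110,[0,0,-15],[0,0,0]],[110,[0,0,-15],[0,0,0]],[110,[0,0,-15],[0,0,0]],[110,[0,0,-15],[0,0,0]],[110,[0,0,-15],[0,0,0]]]'
python3 - <<'E'
from h import *
for n in ["side","wrist"]:
    i=camera_info(n); p,d=read_camera(n); cv2.imwrite(f"pics/{n}15.png",p[:,:,::-1]); np.savez(f"pics/{n}15.npz",p=p,d=d,o=i["origin"],r=i["orientation"])
v,u=np.mgrid[240:372,270:370]; q=pts(i,np.c_[u.ravel(),v.ravel()],d[240:372,270:370].ravel()); C=p[240:372,270:370].reshape(-1,3)
t=q[(q[:,2]>160)&(q[:,2]<200)&(C.min(1)>80)]; k=t[abs(t[:,2]-np.median(t[:,2]))<5]
print(len(k),np.median(t[:,2]),cv2.minAreaRect(k[:,:2].astype(np.float32)))
A=np.c_[k[:,:2],np.ones(len(k))]; print("slope",np.linalg.lstsq(A,k[:,2],rcond=None)[0][:2])
E
```

```text
time_s: 28.6
position: [643.1, 108.4, 277.3]
tcp_rot: [-3.14, 0.0, 1.677]
wrist_force: [0.2, -0.5, 0.2]
finger_gap: 0.567
996 181.7300989076643 ((644.6658935546875, 95.81360626220703), (29.313810348510742, 26.647035598754883), 6.6391282081604)
slope [0.00352968 0.05634669]
```

View pics/wrist15.png

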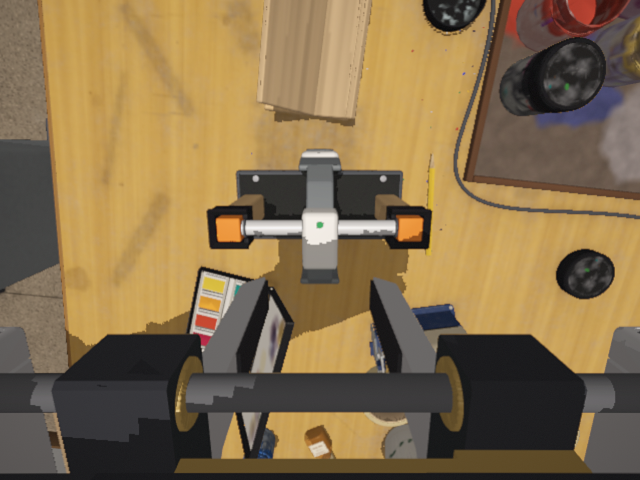

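View pics/side15.png

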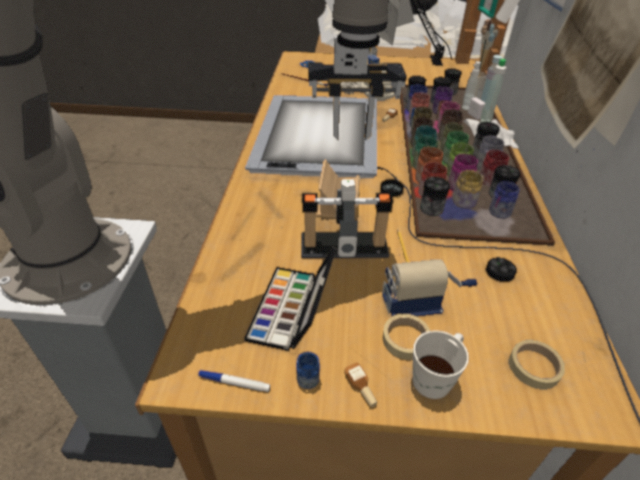

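Run:
```python
from h import *
z=np.load("pics/wrist15.npz"); p,d=z['p'],z['d']; i=camera_info("wrist"); i["origin"]=z['o'];i["orientation"]=z['r']
v,u=np.mgrid[200:252,295:345]; q=pts(i,np.c_[u.ravel(),v.ravel()],d[200:252,295:345].ravel()); C=p[200:252,295:345].reshape(-1,3)
t=q[(q[:,2]>172)&(C.min(1)>150)]; print(len(t),np.median(t[:,2]),cv2.minAreaRect(t[:,:2].astype(np.float32)))
A=np.c_[t[:,:2],np.ones(len(t))]; print("slope",np.linalg.lstsq(A,t[:,2],rcond=None)[0][:2])
for c in [(229,229),(410,229)]:
    a=slice(c[1]-6,c[1]+7),slice(c[0]-6,c[0]+7); vv,uu=np.mgrid[a]; print(np.median(pts(i,np.c_[uu.ravel(),vv.ravel()],d[a].ravel()),0).round(1))
```

```text
1039 182.17999657865317 ((640.0414428710938, 144.61959838867188), (29.33949089050293, 79.51629638671875), 6.03497314453125)
slope [-0.13066782  0.97956295]
[560.8 101.4 148.1]
[726.6 119.1 148.4]
```

Run:
```python
from h import *
z=np.load("pics/wrist15.npz"); p,d=z['p'],z['d']; i=camera_info("wrist"); i["origin"]=z['o'];i["orientation"]=z['r']
v,u=np.mgrid[200:252,295:345]; q=pts(i,np.c_[u.ravel(),v.ravel()],d[200:252,295:345].ravel()); C=p[200:252,295:345].reshape(-1,3)
t=q[(abs(q[:,2]-182)<4)&(C.min(1)>130)&(q[:,1]<145)]; print(len(t),np.median(t[:,2]),cv2.minAreaRect(t[:,:2].astype(np.float32)))
A=np.c_[t[:,:2],np.ones(len(t))]; print("slope",np.linalg.lstsq(A,t[:,2],rcond=None)[0][:2])
```

```text
1369 182.11552469711262 ((643.1420288085938, 115.38267517089844), (29.36053466796875, 33.92485427856445), 6.05975341796875)
slope [-0.00349445 -0.0154471 ]
```

```bash
python3 -c "
from cell import workorder; print(workorder.finish_job())"
```

```text
the job is handed in; nothing more can be done
None
```

The crossbar is seated in both pockets and the headphones hang over the middle of it, released. I handed the job in at about 28.7 s. No verdict is reported.

**Final checks (last wrist and side pictures):**
- **Bar:** its end-block tops read 148.1 and 148.4 mm; 149 mm is fully home.
- **Headphones:** the crown top reads 182 mm (183 expected). It is level to about 0.02 rad, and its edges lie at 6.06° against about 6.1° for the hanger.
- **Robot:** it is about 150 mm up and clear of everything, with the wrist force near zero.
- **Bystanders:** I saw none moved in the pictures, but I did not measure them.

**What failed or disagreed:**
- **Empty grasps:** the first two grasps of the bar closed on nothing. The camera showed the fingertips ending about 22 mm short of the reported TCP, so I corrected every later height for that.
- **Bar lengthwise position:** before seating, the side view suggested moving the bar about 1.5 mm along its length one way, and the wrist view about 1 mm the other way. I followed the wrist view and the blocks went in without force.
- **Crown centre across the bar:** the last crown fit covered only 34 of its 50 mm in that direction, so its centre there (115 mm) is unreliable. It reads about 5 mm off the bar's middle against 20 mm allowed; the gripper let go within about 2 mm of it.
- **Contact when lowering:** the headphones touched the rod with about 11 N showing before I eased off and opened the fingers.

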